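# Clear the dinner table: sort the cutlery and put the table lights on charge

## Robot

A 6-joint arm with a two-finger parallel gripper is mounted at the origin on the work surface. World frame = base frame: x ahead of the robot, y to its left, z up, the work surface at z = 0. Lengths are in m, angles in rad, forces in N, time in s.
With the tool pointing down it reaches from about 0.35 to 0.95 m from the base axis. Payload 17.4 kg.
Tool frame: the origin (TCP) lies on the centre line of the jaws, within the pads' length; the fingertips stand 14 mm ahead of it and the grasp point (between the pads) lies 5 mm behind it; z points along the fingers, y is the line along which they close (so a half turn about z gives the same grasp; the last joint's range is limited). The gripper opens to 93 mm and grips with 3 to 60 N. Pads are 15 mm wide; open, the fingers measure 128 mm over their backs; the gripper's body (75 mm by 188 mm) begins 65 mm behind the grasp point.
Start: joints at [1.188, 0.116, 1.442, -0, 1.584, -0.038], TCP at [0.228, 0.635, 0.205] pointing down, gripper open.
Joint ranges: [-2.83, 2.83], [-0.83, 2.19], [0.07, 2.5], [-1.14, 4.28], [0.01, 3], [-2.97, 2.97]. Speed limits (rad/s): [1.89, 1.89, 2.22, 3.14, 3.14, 3.14].

## Interface

Orientations are given as a unit quaternion [x, y, z, w].
In Python, from rig import robot gives the robot as it stands.
- The arm moves only by the tool arm_command, never from a script. Its argument "rows" is a list of rows, each an object of numbers: "dx", "dy", "dz": the shift along the tool's x, y, z as a fraction of full scale; "ax", "ay", "az": the turn, a rotation vector about the tool's x, y, z as a fraction of full scale; "hand": the finger opening in mm, from 0 to 93. In form: [{"dx": .., "dy": .., "dz": .., "ax": .., "ay": .., "az": .., "hand": ..}, ...]. A call has 1 to 8 rows; each row shifts and turns the commanded pose from where the row before left it, along the tool's axes as they then stand; what a row does not reach is not made up. Full scale, the value 1, is 50 mm for a shift and 5 degrees for a turn. A row lasts 1/10 s, in which the tool goes at most 50 mm and 8.59 degrees, less where a joint would pass 70% of its speed; a pose out of reach is approached as far as the arm can. A call with a number of a shift or a turn outside -1 to 1 is refused whole. A call with a gripper value outside its range is refused whole. The fingers move at their own pace and stop on an object; "squeeze" is the grip in N (left out, the last holds). Time passes only in rows, so rows that do not move let the fingers close. It gives the time, the measured TCP pose, the force, the opening and the grip force at its end, in the units of the state.
- robot.state(): the state, without advancing time (a new reading comes with each control period).
- robot.capture(name): name is "scene" or "top"; returns a dict with "image" (384x512x3 uint8, red, green, blue), "z_map" (384x512 float32, m along the optical axis (not along the pixel's ray), 0 where there is no reading), "camera_matrix" (3x3 intrinsics, pixels), "position" and "orientation" of the camera in the world. Camera axes: x right, y down, z forward; pixel columns grow to the right and rows downward; lengths in m; the calibration is good to about 2 mm. A picture is of the moment at which its call begins.
- robot.sign_off(): hands the job in; it is judged then, once.
The state is a dict: "time": time; "qpos": joint angles; "qd": joint speeds; "joint_torque": joint torques, N m; "tcp_pos": TCP position; "tool_rot": TCP orientation; "force": force on the tool from outside, world axes, zero at the start; "torque": the same for the moment, N m; "width": finger opening in m; "grasp_force": force on a finger pad.
Only numpy, scipy, OpenCV 4.12 (cv2) and the standard library are available. Lean on these libraries where they do the work, as an engineer would, in place of code of your own. Each camera call takes 0.05 s, during which the arm holds its last target. There are 200 camera calls.

## Task

Clear up after dinner: lay all the spoons in the wider wooden tray and all the forks in the narrower one, each lying wholly inside its tray, and plug every cordless table light foot down into a socket of the charging dock until it sits fully home. When all the lights are seated, and not before, throw the dock's switch fully over to on. Leave the vase, the bowl and the mug where they are.

Things in the scene. Friction and masses are not known exactly. Their poses are not given: they have to be found in the camera images.
- dock: Charging dock: a black plastic block 250 mm long (its y) by 100 mm (its x) by 40 mm high, fixed on the table, with three rectangular sockets in its top; a toggle switch stands at its +y end. Origin: centre of the underside; z up.
- dock_hole0 (a point): Centre of the mouth of the first socket, 40 mm over the table, in the dock's top face at y = -80 mm of the dock; axes as the dock's. The hole is 47 mm along x by 33 mm along y and 26 mm deep with a 2 mm chamfer: 1.5 mm play on each side of a light's foot. The light's body then sits on the dock's top face.
- dock_hole1 (a point): The same for the second socket, at y = 0 of the dock.
- dock_hole2 (a point): The same for the third socket, at y = +80 mm of the dock, next to the switch.
- switch (a joint): Toggle switch of the dock, rad: about 0 off (leans to the dock's -x), 1.0 on (leans to the dock's +x); stays where it is left. Its housing, 70 (x) by 50 (y) by 25 mm high, is centred at x = 0, y = 151 mm of the dock. The lever turns about an axis along the dock's y, 22 mm above the table.
- switch_tip (a point): Centre of the ball (26 mm across) at the end of the switch lever, 70 mm from its axis.
- lamp1: Cordless table light, 82 mm high, 220 g: aluminium body 64 (x) by 48 mm (y), z = 20 to 66 mm; white cap 52 by 38 mm above it; beneath, a black plug foot 44 (x) by 30 mm (y), 20 mm high, its lowest 8 mm narrowed to 40 by 26 mm. Stands on it. Origin: centre of its underside, z up. Fits any socket, x along the dock's x, either way round; plugged, its origin is 20 mm below the socket's mouth.
- lamp2: Cordless table light, 82 mm high, 220 g: aluminium body 64 (x) by 48 mm (y), z = 20 to 66 mm; white cap 52 by 38 mm above it; beneath, a black plug foot 44 (x) by 30 mm (y), 20 mm high, its lowest 8 mm narrowed to 40 by 26 mm. Stands on it. Origin: centre of its underside, z up. Fits any socket, x along the dock's x, either way round; plugged, its origin is 20 mm below the socket's mouth.
- lamp3: Cordless table light, 82 mm high, 220 g: aluminium body 64 (x) by 48 mm (y), z = 20 to 66 mm; white cap 52 by 38 mm above it; beneath, a black plug foot 44 (x) by 30 mm (y), 20 mm high, its lowest 8 mm narrowed to 40 by 26 mm. Stands on it. Origin: centre of its underside, z up. Fits any socket, x along the dock's x, either way round; plugged, its origin is 20 mm below the socket's mouth.
- spoon1: Spoon (round flat head 36 mm wide, 6 mm high), 175 mm long. Origin: on the underside, 85 mm from the handle's end; x points to the head, z up as it lies at the start. Straight wooden handle (x = -85 to 25 mm) 16 mm wide, 10 mm high; steel neck 8 mm wide, 6 mm high to x = 50 mm. Grip across the handle, best at x = -20 to 0 mm. 60 g. May be absent.
- spoon2: Spoon (round flat head 36 mm wide, 6 mm high), 175 mm long. Origin: on the underside, 85 mm from the handle's end; x points to the head, z up as it lies at the start. Straight wooden handle (x = -85 to 25 mm) 16 mm wide, 10 mm high; steel neck 8 mm wide, 6 mm high to x = 50 mm. Grip across the handle, best at x = -20 to 0 mm. 60 g. May be absent.
- fork1: Fork (head 28 mm wide with three tines, 6 mm high), 175 mm long. Origin: on the underside, 85 mm from the handle's end; x points to the head, z up as it lies at the start. Straight wooden handle (x = -85 to 25 mm) 16 mm wide, 10 mm high; steel neck 8 mm wide, 6 mm high to x = 50 mm. Grip across the handle, best at x = -20 to 0 mm. 60 g. May be absent.
- fork2: Fork (head 28 mm wide with three tines, 6 mm high), 175 mm long. Origin: on the underside, 85 mm from the handle's end; x points to the head, z up as it lies at the start. Straight wooden handle (x = -85 to 25 mm) 16 mm wide, 10 mm high; steel neck 8 mm wide, 6 mm high to x = 50 mm. Grip across the handle, best at x = -20 to 0 mm. 60 g. May be absent.
- wide_tray: The wider of two open wooden trays, for the spoons: outside 150 mm (x) by 240 mm (y) by 45 mm high, walls and floor 6 mm thick, fixed. Origin: centre of the underside; z up.
- narrow_tray: The narrower of two open wooden trays, for the forks: outside 100 mm (x) by 240 mm (y) by 45 mm high, walls and floor 6 mm thick, fixed. Origin: centre of the underside; z up.
- vase: Bystander: glass vase, foot 70 mm across, 110 mm high, with flowers up to about 200 mm. Origin: centre of the underside.
- bowl: Bystander: black bowl, 120 mm across, 60 mm high. Origin: centre of the underside.
- mug: Bystander: white mug, 80 mm across, 90 mm high. Origin: centre of the underside.
There are look-alikes about, which are no part of the job. What is shaped like the lamp2 but red, turquoise or yellow is not meant.

How it is judged:
On the way, in this order (a step that is already met when the one before it is completed fails the run):
1. every table light sits fully home in a socket of the dock (switch still off) (((horizontal distance between lamp1 and dock_hole0 below 0.005 m and z of lamp1 in the frame of dock_hole0 between -0.024 and -0.016 m and angle between lamp1's own z axis and vertical below 0.1 rad and angle between the x axis of lamp1 and the x axis of dock, either way round below 0.15 rad) or (horizontal distance between lamp1 and dock_hole1 below 0.005 m and z of lamp1 in the frame of dock_hole1 between -0.024 and -0.016 m and angle between lamp1's own z axis and vertical below 0.1 rad and angle between the x axis of lamp1 and the x axis of dock, either way round below 0.15 rad) or (horizontal distance between lamp1 and dock_hole2 below 0.005 m and z of lamp1 in the frame of dock_hole2 between -0.024 and -0.016 m and angle between lamp1's own z axis and vertical below 0.1 rad and angle between the x axis of lamp1 and the x axis of dock, either way round below 0.15 rad)) and ((horizontal distance between lamp2 and dock_hole0 below 0.005 m and z of lamp2 in the frame of dock_hole0 between -0.024 and -0.016 m and angle between lamp2's own z axis and vertical below 0.1 rad and angle between the x axis of lamp2 and the x axis of dock, either way round below 0.15 rad) or (horizontal distance between lamp2 and dock_hole1 below 0.005 m and z of lamp2 in the frame of dock_hole1 between -0.024 and -0.016 m and angle between lamp2's own z axis and vertical below 0.1 rad and angle between the x axis of lamp2 and the x axis of dock, either way round below 0.15 rad) or (horizontal distance between lamp2 and dock_hole2 below 0.005 m and z of lamp2 in the frame of dock_hole2 between -0.024 and -0.016 m and angle between lamp2's own z axis and vertical below 0.1 rad and angle between the x axis of lamp2 and the x axis of dock, either way round below 0.15 rad)) and ((horizontal distance between lamp3 and dock_hole0 below 0.005 m and z of lamp3 in the frame of dock_hole0 between -0.024 and -0.016 m and angle between lamp3's own z axis and vertical below 0.1 rad and angle between the x axis of lamp3 and the x axis of dock, either way round below 0.15 rad) or (horizontal distance between lamp3 and dock_hole1 below 0.005 m and z of lamp3 in the frame of dock_hole1 between -0.024 and -0.016 m and angle between lamp3's own z axis and vertical below 0.1 rad and angle between the x axis of lamp3 and the x axis of dock, either way round below 0.15 rad) or (horizontal distance between lamp3 and dock_hole2 below 0.005 m and z of lamp3 in the frame of dock_hole2 between -0.024 and -0.016 m and angle between lamp3's own z axis and vertical below 0.1 rad and angle between the x axis of lamp3 and the x axis of dock, either way round below 0.15 rad))), for 0.3 s.
2. with every light seated, the dock's switch is thrown to on (all of step 1 and value of joint switch above 0.8 rad), for 0.2 s.
At the end, for the whole second after the job is handed in: Each light upright in a socket, within 4 mm of fully home and 5 mm of its centre; switch beyond 0.8 rad; every spoon inside the wide tray and fork inside the narrow one, below the rim and flat within 10 degrees (not propped on a wall), stacking allowed; all at rest (all of step 2 and linear speed of each of lamp1, lamp2, lamp3, spoon1, spoon2, fork1, fork2 below 0.03 m/s and x of spoon1 in the frame of wide_tray between -0.073 and 0.073 m and y of spoon1 in the frame of wide_tray between -0.07 and 0.07 m and z of spoon1 in the frame of wide_tray between 0.003 and 0.035 m and angle between spoon1's own x axis and vertical between 1.39 and 1.75 rad and x of spoon2 in the frame of wide_tray between -0.073 and 0.073 m and y of spoon2 in the frame of wide_tray between -0.07 and 0.07 m and z of spoon2 in the frame of wide_tray between 0.003 and 0.035 m and angle between spoon2's own x axis and vertical between 1.39 and 1.75 rad and x of fork1 in the frame of narrow_tray between -0.048 and 0.048 m and y of fork1 in the frame of narrow_tray between -0.07 and 0.07 m and z of fork1 in the frame of narrow_tray between 0.003 and 0.035 m and angle between fork1's own x axis and vertical between 1.39 and 1.75 rad and x of fork2 in the frame of narrow_tray between -0.048 and 0.048 m and y of fork2 in the frame of narrow_tray between -0.07 and 0.07 m and z of fork2 in the frame of narrow_tray between 0.003 and 0.035 m and angle between fork2's own x axis and vertical between 1.39 and 1.75 rad); the robot touches nothing.
It fails at once if the vase, the bowl or the mug is pushed more than 3 cm or tipped (distance of any of vase, bowl, mug from where it was at the start of the episode above 0.03 m or angle between any of vase, bowl, mug's own z axis and vertical above 0.4 rad).
Of lamp1, lamp2, lamp3 only 2 to 3 are there at a start; the rules pass over those that are not, and their reading is None.
Of spoon1, spoon2, fork1, fork2 only 3 to 4 are there at a start; the rules pass over those that are not, and their reading is None.
At some moment in a run one of lamp1, lamp2, lamp3, spoon1, spoon2, fork1, fork2 may be knocked a few centimetres aside while the robot is not near it.
It also fails if it takes over 210 s, if anything falls off the work surface, if the arm or the gripper's body presses on something with over 40 N, if the wrist force passes 120 N, or if a joint passes its speed limit or range.

## Working session

There is one attempt and no reset: what is moved stays moved. The work goes in short steps, Python scripts to look and compute and a tool call to move; the robot and the scene stay as the last step left them, time stands still between calls to the robot, and variables do not carry over. Pictures are saved under pics/ and viewed, at most 14 in all, crops included, and the job is handed in when it is done.

Besides the shell and the picture viewer there is one more tool, called in YAML: its name, and indented under it one key for each argument. arm_command: Moves the arm, as the interface text tells. Shift numbers are shares of 50 mm and turn numbers shares of 5 degrees, none past 1 either way. Its arguments: {"type":"object","properties":{"rows":{"type":"array"},"squeeze":{"type":"number"}},"required":["rows"]}

```bash
ls; mkdir -p pics; cat > h.py <<'E'
import numpy as np, cv2, json
from scipy.spatial.transform import Rotation as R
from rig import robot
def cap(name, save=None):
    c=robot.capture(name)
    if save: cv2.imwrite('pics/'+save,c['image'][:,:,::-1])
    return c
def cloud(c):
    K=np.array(c['camera_matrix']);z=c['z_map'];h,w=z.shape
    u,v=np.meshgrid(np.arange(w),np.arange(h))
    P=np.stack([(u-K[0,2])/K[0,0]*z,(v-K[1,2])/K[1,1]*z,z],-1)
    return P@R.from_quat(c['orientation']).as_matrix().T+np.array(c['position'])
def ray(c,u,v,h):
    K=np.array(c['camera_matrix'])
    d=R.from_quat(c['orientation']).as_matrix()@np.array([(u-K[0,2])/K[0,0],(v-K[1,2])/K[1,1],1])
    p=np.array(c['position']);return p+d*(h-p[2])/d[2]
E
python3 - <<'E'
from h import *
a=cap('scene','s0.png');b=cap('top','t0.png')
for c in(a,b):print(c['position'],c['orientation'],np.array(c['camera_matrix']).tolist())
print(robot.state())
i=np.hstack([a['image'],b['image']]);cv2.imwrite('pics/both.png',cv2.resize(i,(800,300),interpolation=cv2.INTER_AREA)[:,:,::-1])
cv2.imwrite('pics/t0b.png',cv2.resize(b['image'],(800,600),interpolation=cv2.INTER_CUBIC)[:,:,::-1])
cv2.imwrite('pics/s0b.png',cv2.resize(a['image'],(800,600),interpolation=cv2.INTER_CUBIC)[:,:,::-1])
E
```

```text
pics
[1.02480351 0.75374347 1.15336198] [ 0.24873205  0.91343165 -0.30916377 -0.0905138 ] [[453.0153956586471, 0.0, 259.1049873602912], [0.0, 453.0153956586471, 196.86764031074648], [0.0, 0.0, 1.0]]
[0.53121994 0.06003496 1.31751398] [ 0.71580719 -0.69804152  0.01810952 -0.00548997] [[467.23811461566703, 0.0, 263.4514973771065], [0.0, 467.23811461566703, 200.75188670169373], [0.0, 0.0, 1.0]]
{'time': 0.1, 'qpos': array([ 1.18815407e+00,  1.16446409e-01,  1.44218818e+00, -1.57987259e-05,
        1.58400775e+00, -3.78063597e-02]), 'qd': array([-7.43629791e-04, -1.55618883e-03, -2.26363602e-03,  3.02238304e-04,
        2.93936952e-05,  2.46595211e-04]), 'joint_torque': array([ 1.73090644e-03, -7.22885084e+01, -6.23869944e+01,  7.82380044e-02,
        2.27510364e-02, -5.79374705e-05]), 'tcp_pos': array([0.22812213, 0.63507452, 0.20387974]), 'tool_rot': array([ 1.71565021e-01,  9.85172659e-01, -5.14936431e-04, -1.01799028e-04]), 'force': array([ 0.44117126,  0.53566085, -0.0310237 ]), 'torque': array([-0.053639  , -0.03143423, -0.01396505]), 'grasp_force': 0.0, 'width': 0.09326042895429151}
```

View pics/t0b.png

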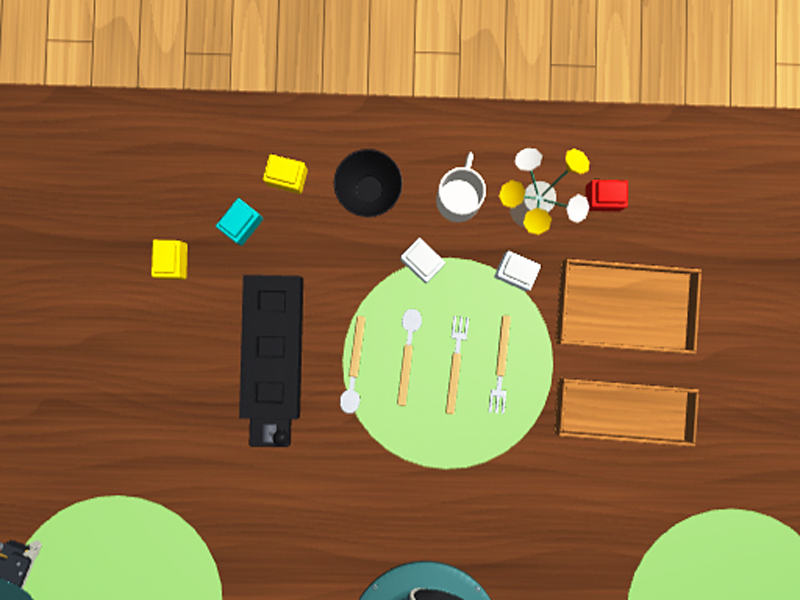

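View pics/s0b.png

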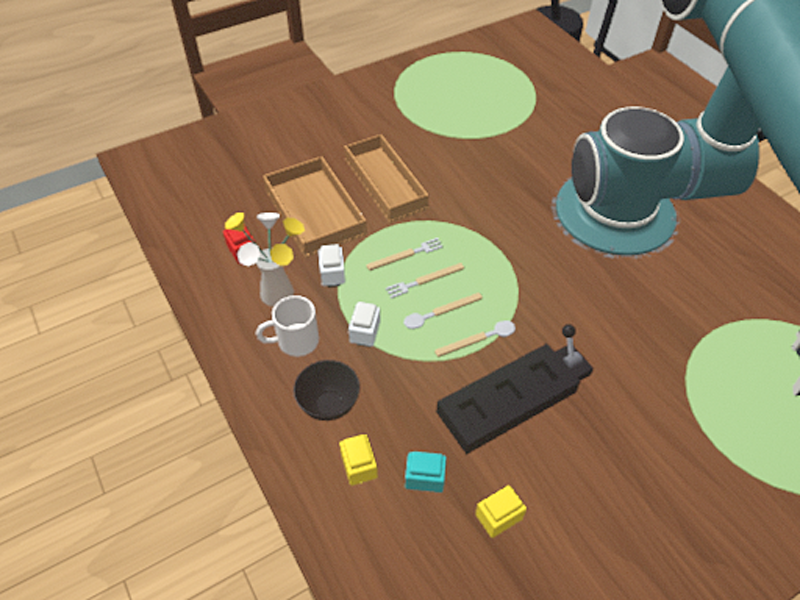

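The top view (800x600) shows two white-capped aluminium lights at (423,260) and (519,270). The look-alikes are yellow at (286,173) and (170,259), turquoise at (240,221) and red at (608,195), so I choose the two white ones. There are spoons at (355,365) and (408,357), and forks at (455,365) and (501,363). The wide tray is at (630,305) and the narrow one at (627,412). The dock is at (271,347), with its switch end toward the robot and the lever leaning right (off).

```bash
cat > meas.py <<'E'
from h import *
def rect(c,mask,h,roi=None,n=1,amin=60):
    m=mask.astype(np.uint8)
    if roi is not None:
        r=np.zeros_like(m);x0,y0,x1,y1=roi;r[y0:y1,x0:x1]=1;m=m*r
    out=[]
    for k in sorted(cv2.findContours(m,cv2.RETR_EXTERNAL,cv2.CHAIN_APPROX_NONE)[0],key=cv2.contourArea)[::-1][:n]:
        if cv2.contourArea(k)<amin: continue
        p=np.array([ray(c,u,v,h)[:2]*1000 for u,v in k[:,0]],np.float32)
        (cx,cy),(w,l),a=cv2.minAreaRect(p)
        if w>l: a+=90; w,l=l,w   # a: direction of short side; long = a+90
        out.append((round(cx,1),round(cy,1),'short',round(w,1),'long',round(l,1),'longdir',round((a+90)%180,1),'px',k[:,0].mean(0).round().tolist()))
    return out
if __name__=='__main__':
    c=cap('top');im=c['image'].astype(int);hsv=cv2.cvtColor(c['image'],cv2.COLOR_RGB2HSV).astype(int);P=cloud(c);z=P[...,2]
    np.save('top0.npy',P)
    H,S,V=hsv[...,0],hsv[...,1],hsv[...,2]
    for r in rect(c,(S<60)&(V>225)&(z>.074)&(z<.09),.082,(240,140,360,200),2):print('cap',r)
    for r in rect(c,(S<70)&(z>.058)&(z<.09),.066,(240,140,360,200),2):print('capbody',r)
    for r in rect(c,(abs(z-.04)<.006)&(V<70),.04,(140,170,200,290),1):print('dock',r)
    print('dock px V in/out',V[222,173],V[222,158],z[222,173],z[222,158])
    for r in rect(c,(z<.033)&(V<90),.04,(160,182,187,262),4,20):print('hole',r)
    for r in rect(c,(H<25)&(S>80)&(V>150),.01,(215,190,335,270),4):print('handle',r)
    for r in rect(c,(S<45)&(V>120),.006,(215,190,335,270),4,20):print('head',r)
    for roi in((355,160,455,230),(355,238,455,290)):
        print('tray',rect(c,(z>.038)&(z<.052),.045,roi,1))
    for roi,n in(((205,90,262,142),'bowl'),((275,90,318,142),'mug'),((315,85,385,155),'vase')):
        q=P[roi[1]:roi[3],roi[0]:roi[2]].reshape(-1,3);q=q[q[:,2]>.03]
        print(n,(np.percentile(q,1,0)*1000).round(),(np.percentile(q,99,0)*1000).round())
    q=P[278:300,155:192].reshape(-1,3);q=q[q[:,2]>.06];print('tip',q.mean(0)*1000,q.max(0)*1000,len(q))
E
python3 meas.py
```

```text
cap (668.8, 21.5, 'short', 33.9, 'long', 50.8, 'longdir', 46.4, 'px', [271.0, 165.0])
cap (655.3, -144.1, 'short', 35.3, 'long', 51.5, 'longdir', 67.5, 'px', [333.0, 172.0])
capbody (667.2, 21.6, 'short', 47.8, 'long', 62.7, 'longdir', 46.6, 'px', [270.0, 166.0])
capbody (654.4, -143.1, 'short', 48.1, 'long', 64.5, 'longdir', 67.5, 'px', [332.0, 172.0])
dock (511.5, 283.7, 'short', 100.9, 'long', 248.8, 'longdir', 0.2, 'px', [173.0, 222.0])
dock px V in/out 41 39 0.016416827739791806 0.041560827190506355
hole (510.0, 283.9, 'short', 32.6, 'long', 46.2, 'longdir', 91.4, 'px', [173.0, 222.0])
hole (432.7, 282.8, 'short', 29.8, 'long', 43.5, 'longdir', 91.4, 'px', [172.0, 250.0])
hole (591.8, 285.0, 'short', 32.8, 'long', 43.6, 'longdir', 91.5, 'px', [173.0, 192.0])
handle (515.7, 134.1, 'short', 14.2, 'long', 107.3, 'longdir', 173.4, 'px', [228.0, 221.0])
handle (465.7, 47.5, 'short', 14.2, 'long', 107.1, 'longdir', 175.1, 'px', [259.0, 240.0])
handle (453.5, -39.9, 'short', 13.5, 'long', 107.9, 'longdir', 174.2, 'px', [290.0, 245.0])
handle (522.9, -127.8, 'short', 13.3, 'long', 107.4, 'longdir', 174.8, 'px', [322.0, 221.0])
head (427.8, 145.2, 'short', 30.7, 'long', 64.1, 'longdir', 1.6, 'px', [224.0, 253.0])
head (552.1, 37.8, 'short', 33.7, 'long', 61.8, 'longdir', 1.4, 'px', [263.0, 208.0])
head (435.0, -120.9, 'short', 27.5, 'long', 63.8, 'longdir', 174.2, 'px', [318.0, 255.0])
head (540.8, -48.3, 'short', 27.9, 'long', 64.1, 'longdir', 174.3, 'px', [294.0, 211.0])
tray [(598.2, -344.1, 'short', 149.7, 'long', 242.4, 'longdir', 87.0, 'px', [403.0, 196.0])]
tray [(412.7, -343.9, 'short', 100.0, 'long', 241.4, 'longdir', 86.7, 'px', [402.0, 263.0])]
bowl [531.  60.  30.] [ 857.  177. 1318.]
mug [600. -79.  32.] [854.  41. 927.]
vase [ 531. -279.   35.] [ 834.   60. 1318.]
tip [362.09007414 249.11305433 114.93333799] [ 531.21993645  264.11219453 1317.51397658] 60
```

```bash
python3 - <<'E'
from h import *
c=cap('top');P=cloud(c);im=c['image']
for n,(x,y) in dict(w1=(528,159),y1=(577,161),y2=(512,193),y3=(537,221),w2=(577,208),vase=(540,190),mug=(461,195),bowl=(368,185),red=(608,195)).items():
    u,v=int(x*.64),int(y*.64);q=P[v-2:v+3,u-2:u+3].reshape(-1,3);print(n,(np.median(q,0)*1000).round())
q=P[85:175,300:395].reshape(-1,3);q=q[(q[:,2]>.11)&(q[:,2]<.4)]
print((q.min(0)*1000).round(),(q.max(0)*1000).round())
q=q[np.argsort(q[:,0])];print((q[:12]*1000).round())
q=P[265:300,150:195].reshape(-1,3);q=q[(q[:,2]>.05)&(q[:,2]<.2)];print('tip',(np.median(q,0)*1000).round(1),(q.min(0)*1000).round(),(q.max(0)*1000).round())
s=cap('scene');Q=cloud(s);q=Q[315:380//1,0:1]
u,v=int(569*.64),int(331*.64);q=Q[v-12:v+30,u-12:u+12].reshape(-1,3);q=q[(q[:,2]>.06)&(q[:,2]<.12)];print('tip scene',(np.median(q,0)*1000).round(1),(q.max(0)*1000).round(),(q.min(0)*1000).round())
cv2.imwrite('pics/crop.png',cv2.resize(im[130:200,235:395],(800,350),interpolation=cv2.INTER_CUBIC)[:,:,::-1])
E
```

```text
w1 [ 821. -136.  174.]
y1 [ 814. -210.  195.]
y2 [ 768. -113.  164.]
y3 [ 720. -151.  185.]
w2 [ 745. -218.  165.]
vase [ 785. -169.  110.]
mug [795. -47.   6.]
bowl [807. 123.   5.]
red [ 786. -291.   83.]
[ 701. -237.  110.] [837. -96. 212.]
[[ 701. -151.  184.]
 [ 701. -156.  184.]
 [ 701. -154.  183.]
 [ 703. -158.  186.]
 [ 703. -144.  183.]
 [ 703. -153.  184.]
 [ 703. -146.  182.]
 [ 704. -156.  183.]
 [ 704. -152.  181.]
 [ 704. -149.  180.]
 [ 704. -161.  181.]
 [ 706. -151.  185.]]
tip [361.6 252.8  94.2] [350. 241.  51.] [373. 276. 101.]
tip scene [362.4 258.5  91.5] [372. 269. 102.] [350. 243.  60.]
```

View pics/crop.png

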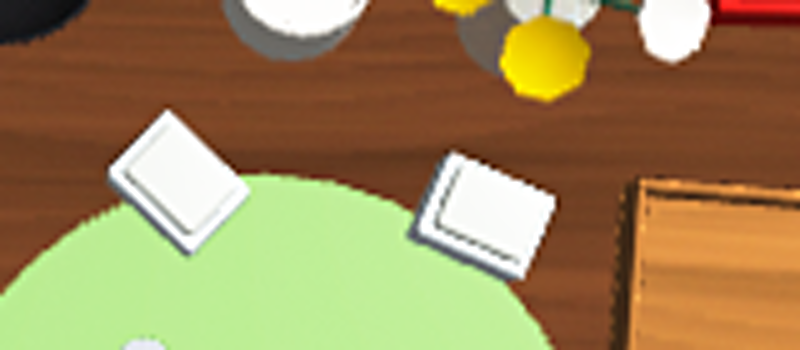

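The crop confirms it: white caps on aluminium bodies at crop (180,182) and (482,215), both real lights. A yellow flower hangs near the second one.

```bash
cat > go.py <<'E'
import sys
from h import *
# usage: x y z(mm, TCP) closing-axis deg ; prints turn first, then shifts in the tool frame after the turn
def plan(x,y,z,a):
    s=robot.state();r=R.from_quat(s['tool_rot']);p=s['tcp_pos']*1000
    ty=r.as_matrix()[:,1];cur=np.degrees(np.arctan2(ty[1],ty[0]));d=(a-cur+90)%180-90
    t=np.radians(cur+d);Y=np.array([np.cos(t),np.sin(t),0]);Z=np.array([0,0,-1.]);X=np.cross(Y,Z)
    e=r.inv()*R.from_matrix(np.stack([X,Y,Z],1))
    D=np.array([x,y,z])-p
    print('t',round(s['time'],1),'tcp',p.round(1),'yaw',round(cur,1),'q',s['qpos'].round(2),'F',s['force'].round(1),'w',round(s['width']*1000,1))
    print('turn units',(np.degrees(e.as_rotvec())/5).round(3),'shift units',(np.array([D@X,D@Y,D@Z])/50).round(2))
if __name__=='__main__':
    f=list(map(float,sys.argv[1:]))
    for i in range(0,len(f),4):plan(*f[i:i+4])
E
python3 go.py 668.3 21.5 205 46.5
```

```text
t 0.2 tcp [228.1 635.2 204.2] yaw 70.2 q [ 1.19  0.12  1.44 -0.    1.58 -0.04] F [ 0.6  0.  -0.5] w 92.8
turn units [-6.000e-03  1.000e-03  4.749e+00] shift units [-14.83  -2.84  -0.02]
```

arm_command:
  rows:
    - {"az": 0.95}
    - {"az": 0.95}
    - {"az": 0.95}
    - {"az": 0.95}
    - {"az": 0.95}
    - {"dx": -0.4,"dy": -0.08}
    - {"dx": -0.7,"dy": -0.13}
    - {"dx": -0.7,"dy": -0.13}

```text
invalid input at $.rows[0]: expected keys dx, dy, dz, ax, ay, az, hand
```

arm_command:
  rows:
    - {"dx": -0.7,"dy": -0.13}
    - {"dx": -0.7,"dy": -0.13}
    - {"dx": -0.7,"dy": -0.13}
    - {"dx": -0.7,"dy": -0.13}
    - {"dx": -0.7,"dy": -0.13}
    - {"dx": -0.7,"dy": -0.13}
    - {"dx": -0.7,"dy": -0.13}
    - {"dx": -0.7,"dy": -0.13}

```text
invalid input at $.rows[0]: expected keys dx, dy, dz, ax, ay, az, hand
```

arm_command:
  rows:
    - {"dx": -0.7,"dy": -0.13}
    - {"dx": -0.7,"dy": -0.13}
    - {"dx": -0.7,"dy": -0.13}
    - {"dx": -0.7,"dy": -0.13}
    - {"dx": -0.7,"dy": -0.13}
    - {"dx": -0.7,"dy": -0.13}
    - {"dx": -0.7,"dy": -0.13}
    - {"dx": -0.5,"dy": -0.1}

```text
invalid input at $.rows[0]: expected keys dx, dy, dz, ax, ay, az, hand
```

```bash
python3 go.py 668.3 21.5 45 46.5; python3 - <<'E'
from meas import *
c=cap('top')
cv2.imwrite('pics/t1.png',cv2.resize(c['image'][100:300,130:460],(792,480))[:,:,::-1])
E
```

```text
t 0.2 tcp [228.1 635.2 204.2] yaw 70.2 q [ 1.19  0.12  1.44 -0.    1.58 -0.04] F [ 0.6  0.  -0.5] w 92.8
turn units [-6.000e-03  1.000e-03  4.749e+00] shift units [-14.83  -2.84   3.18]
```

All keys are required in each row.

arm_command:
  rows:
    - {"dx": 0,"dy": 0,"dz": 0,"ax": 0,"ay": 0,"az": 0.95,"hand": 93}
    - {"dx": 0,"dy": 0,"dz": 0,"ax": 0,"ay": 0,"az": 0.95,"hand": 93}
    - {"dx": 0,"dy": 0,"dz": 0,"ax": 0,"ay": 0,"az": 0.95,"hand": 93}
    - {"dx": 0,"dy": 0,"dz": 0,"ax": 0,"ay": 0,"az": 0.95,"hand": 93}
    - {"dx": 0,"dy": 0,"dz": 0,"ax": 0,"ay": 0,"az": 0.95,"hand": 93}
    - {"dx": -0.4,"dy": -0.08,"dz": 0,"ax": 0,"ay": 0,"az": 0,"hand": 93}
    - {"dx": -0.7,"dy": -0.13,"dz": 0,"ax": 0,"ay": 0,"az": 0,"hand": 93}
    - {"dx": -0.7,"dy": -0.13,"dz": 0,"ax": 0,"ay": 0,"az": 0,"hand": 93}

```text
time: 1.1
tcp_pos: [0.2824, 0.5595, 0.2043]
tool_rot: [0.369, 0.929, -0.0, 0.0]
force: [-0.1, 0.1, -0.1]
width: 0.093
grasp_force: 0.0
```

arm_command:
  rows:
    - {"dx": -0.7,"dy": -0.13,"dz": 0,"ax": 0,"ay": 0,"az": 0,"hand": 93}
    - {"dx": -0.7,"dy": -0.13,"dz": 0,"ax": 0,"ay": 0,"az": 0,"hand": 93}
    - {"dx": -0.7,"dy": -0.13,"dz": 0,"ax": 0,"ay": 0,"az": 0,"hand": 93}
    - {"dx": -0.7,"dy": -0.13,"dz": 0,"ax": 0,"ay": 0,"az": 0,"hand": 93}
    - {"dx": -0.7,"dy": -0.13,"dz": 0,"ax": 0,"ay": 0,"az": 0,"hand": 93}
    - {"dx": -0.7,"dy": -0.13,"dz": 0,"ax": 0,"ay": 0,"az": 0,"hand": 93}
    - {"dx": -0.7,"dy": -0.13,"dz": 0,"ax": 0,"ay": 0,"az": 0,"hand": 93}
    - {"dx": -0.7,"dy": -0.13,"dz": 0,"ax": 0,"ay": 0,"az": 0,"hand": 93}

```text
time: 1.9
tcp_pos: [0.4497, 0.3284, 0.2047]
tool_rot: [0.37, 0.929, 0.0, 0.0]
force: [0.7, 0.4, -0.2]
width: 0.093
grasp_force: 0.0
```

arm_command:
  rows:
    - {"dx": -0.7,"dy": -0.13,"dz": 0,"ax": 0,"ay": 0,"az": 0,"hand": 93}
    - {"dx": -0.7,"dy": -0.13,"dz": 0,"ax": 0,"ay": 0,"az": 0,"hand": 93}
    - {"dx": -0.7,"dy": -0.13,"dz": 0,"ax": 0,"ay": 0,"az": 0,"hand": 93}
    - {"dx": -0.7,"dy": -0.13,"dz": 0,"ax": 0,"ay": 0,"az": 0,"hand": 93}
    - {"dx": -0.7,"dy": -0.13,"dz": 0,"ax": 0,"ay": 0,"az": 0,"hand": 93}
    - {"dx": -0.7,"dy": -0.13,"dz": 0,"ax": 0,"ay": 0,"az": 0,"hand": 93}
    - {"dx": -0.7,"dy": -0.13,"dz": 0,"ax": 0,"ay": 0,"az": 0,"hand": 93}
    - {"dx": -0.5,"dy": -0.1,"dz": 0,"ax": 0,"ay": 0,"az": 0,"hand": 93}

```text
time: 2.7
tcp_pos: [0.6107, 0.1053, 0.2045]
tool_rot: [0.37, 0.929, -0.0, 0.0]
force: [0.2, 1.2, 0.3]
width: 0.0928
grasp_force: 0.0
```

```bash
python3 go.py 668.3 21.5 45 46.5
```

```text
t 2.7 tcp [610.7 105.3 204.5] yaw 46.5 q [ 0.13 -0.    1.57 -0.    1.58 -0.68] F [0.2 1.2 0.3] w 92.8
turn units [-0.003  0.003  0.007] shift units [-1.99 -0.42  3.19]
```

arm_command:
  rows:
    - {"dx": -0.6,"dy": -0.14,"dz": 0,"ax": 0,"ay": 0,"az": 0,"hand": 93}
    - {"dx": -0.6,"dy": -0.14,"dz": 0,"ax": 0,"ay": 0,"az": 0,"hand": 93}
    - {"dx": -0.6,"dy": -0.14,"dz": 0.3,"ax": 0,"ay": 0,"az": 0,"hand": 93}
    - {"dx": 0,"dy": 0,"dz": 0.7,"ax": 0,"ay": 0,"az": 0,"hand": 93}
    - {"dx": 0,"dy": 0,"dz": 0.5,"ax": 0,"ay": 0,"az": 0,"hand": 93}
    - {"dx": 0,"dy": 0,"dz": 0,"ax": 0,"ay": 0,"az": 0,"hand": 93}
    - {"dx": 0,"dy": 0,"dz": 0,"ax": 0,"ay": 0,"az": 0,"hand": 93}

```text
time: 3.4
tcp_pos: [0.6607, 0.0304, 0.1303]
tool_rot: [0.37, 0.929, -0.0, -0.0]
force: [-0.6, 0.4, 1.1]
width: 0.093
grasp_force: 0.0
```

```bash
python3 go.py 668.3 21.5 45 46.5
```

```text
t 3.4 tcp [660.7  30.4 130.3] yaw 46.5 q [ 0.01  0.12  1.56 -0.    1.46 -0.8 ] F [-0.6  0.4  1.1] w 93.0
turn units [-0.001  0.     0.008] shift units [-0.23 -0.02  1.71]
```

arm_command:
  rows:
    - {"dx": -0.23,"dy": -0.02,"dz": 0,"ax": 0,"ay": 0,"az": 0,"hand": 93}
    - {"dx": 0,"dy": 0,"dz": 0.5,"ax": 0,"ay": 0,"az": 0,"hand": 93}
    - {"dx": 0,"dy": 0,"dz": 0.6,"ax": 0,"ay": 0,"az": 0,"hand": 93}
    - {"dx": 0,"dy": 0,"dz": 0.6,"ax": 0,"ay": 0,"az": 0,"hand": 93}
    - {"dx": 0,"dy": 0,"dz": 0,"ax": 0,"ay": 0,"az": 0,"hand": 60}
    - {"dx": 0,"dy": 0,"dz": 0,"ax": 0,"ay": 0,"az": 0,"hand": 55}
    - {"dx": 0,"dy": 0,"dz": 0,"ax": 0,"ay": 0,"az": 0,"hand": 55}
    - {"dx": 0,"dy": 0,"dz": 0,"ax": 0,"ay": 0,"az": 0,"hand": 55}
  squeeze: 25

```text
time: 4.2
tcp_pos: [0.6696, 0.0221, 0.0468]
tool_rot: [0.371, 0.929, 0.0, 0.001]
force: [-1.3, -1.3, 0.6]
width: 0.0658
grasp_force: 0.5
```

arm_command:
  rows:
    - {"dx": 0,"dy": 0,"dz": 0,"ax": 0,"ay": 0,"az": 0,"hand": 50}
    - {"dx": 0,"dy": 0,"dz": 0,"ax": 0,"ay": 0,"az": 0,"hand": 50}
    - {"dx": 0,"dy": 0,"dz": 0,"ax": 0,"ay": 0,"az": 0,"hand": 50}

```text
time: 4.5
tcp_pos: [0.6695, 0.022, 0.0466]
tool_rot: [0.371, 0.929, 0.0, 0.001]
force: [-1.2, -1.7, 7.6]
width: 0.0638
grasp_force: 25.0
```

```bash
python3 go.py 591.3 285 140 90.9
```

```text
t 4.5 tcp [669.5  22.   46.6] yaw 46.5 q [-0.01  0.19  1.62 -0.    1.33 -0.82] F [-1.2 -1.7  7.6] w 63.8
turn units [ 0.009  0.03  -8.88 ] shift units [ 1.48  5.28 -1.87]
```

arm_command:
  rows:
    - {"dx": 0,"dy": 0,"dz": -0.3,"ax": 0,"ay": 0,"az": 0,"hand": 50}
    - {"dx": 0,"dy": 0,"dz": -0.5,"ax": 0,"ay": 0,"az": -0.74,"hand": 50}
    - {"dx": 0,"dy": 0,"dz": -0.5,"ax": 0,"ay": 0,"az": -0.74,"hand": 50}
    - {"dx": 0,"dy": 0,"dz": -0.57,"ax": 0,"ay": 0,"az": -0.74,"hand": 50}
    - {"dx": 0,"dy": 0,"dz": 0,"ax": 0,"ay": 0,"az": -0.74,"hand": 50}
    - {"dx": 0,"dy": 0,"dz": 0,"ax": 0,"ay": 0,"az": -0.74,"hand": 50}
    - {"dx": 0,"dy": 0,"dz": 0,"ax": 0,"ay": 0,"az": -0.74,"hand": 50}
    - {"dx": 0,"dy": 0,"dz": 0,"ax": 0,"ay": 0,"az": -0.74,"hand": 50}
  squeeze: 30

```text
time: 5.3
tcp_pos: [0.6686, 0.0222, 0.1395]
tool_rot: [0.152, 0.988, 0.0, 0.0]
force: [-0.3, 0.1, -1.8]
width: 0.0637
grasp_force: 30.0
```

arm_command:
  rows:
    - {"dx": 0,"dy": 0,"dz": 0,"ax": 0,"ay": 0,"az": -0.74,"hand": 50}
    - {"dx": 0,"dy": 0,"dz": 0,"ax": 0,"ay": 0,"az": -0.74,"hand": 50}
    - {"dx": 0,"dy": 0,"dz": 0,"ax": 0,"ay": 0,"az": -0.74,"hand": 50}
    - {"dx": 0,"dy": 0,"dz": 0,"ax": 0,"ay": 0,"az": -0.74,"hand": 50}
    - {"dx": 0,"dy": 0,"dz": 0,"ax": 0,"ay": 0,"az": -0.74,"hand": 50}
    - {"dx": 0.15,"dy": 0.5,"dz": 0,"ax": 0,"ay": 0,"az": 0,"hand": 50}
    - {"dx": 0.15,"dy": 0.5,"dz": 0,"ax": 0,"ay": 0,"az": 0,"hand": 50}
    - {"dx": 0.15,"dy": 0.5,"dz": 0,"ax": 0,"ay": 0,"az": 0,"hand": 50}

```text
time: 6.1
tcp_pos: [0.6446, 0.0976, 0.1394]
tool_rot: [-0.008, 1.0, 0.0, 0.0]
force: [0.2, 0.8, -1.7]
width: 0.0633
grasp_force: 30.0
```

arm_command:
  rows:
    - {"dx": 0.15,"dy": 0.5,"dz": 0,"ax": 0,"ay": 0,"az": 0,"hand": 50}
    - {"dx": 0.15,"dy": 0.5,"dz": 0,"ax": 0,"ay": 0,"az": 0,"hand": 50}
    - {"dx": 0.15,"dy": 0.5,"dz": 0,"ax": 0,"ay": 0,"az": 0,"hand": 50}
    - {"dx": 0.15,"dy": 0.5,"dz": 0,"ax": 0,"ay": 0,"az": 0,"hand": 50}
    - {"dx": 0.15,"dy": 0.5,"dz": 0,"ax": 0,"ay": 0,"az": 0,"hand": 50}
    - {"dx": 0.15,"dy": 0.5,"dz": 0,"ax": 0,"ay": 0,"az": 0,"hand": 50}
    - {"dx": 0,"dy": 0,"dz": 0,"ax": 0,"ay": 0,"az": 0,"hand": 50}
    - {"dx": 0,"dy": 0,"dz": 0,"ax": 0,"ay": 0,"az": 0,"hand": 50}

```text
time: 6.9
tcp_pos: [0.5975, 0.2463, 0.139]
tool_rot: [-0.008, 1.0, 0.0, 0.0]
force: [0.3, -0.6, -2.3]
width: 0.0636
grasp_force: 30.0
```

```bash
python3 go.py 591.3 285 100 90.9; python3 - <<'E'
from meas import *
c=cap('scene');t=cap('top')
im=np.hstack([cv2.resize(c['image'][150:320,240:400],(480,510)),cv2.resize(t['image'][150:320,120:220],(300,510))])
cv2.imwrite('pics/a1.png',im[:,:,::-1])
P=cloud(c)[150:320,240:400]; I=c['image'][150:320,240:400]; np.save('sc.npy',P);
E
```

```text
t 6.9 tcp [597.5 246.3 139. ] yaw 91.0 q [ 0.35  0.08  1.59 -0.    1.47 -1.24] F [ 0.3 -0.6 -2.3] w 63.6
turn units [0.    0.008 0.011] shift units [0.11 0.78 0.78]
```

View pics/a1.png

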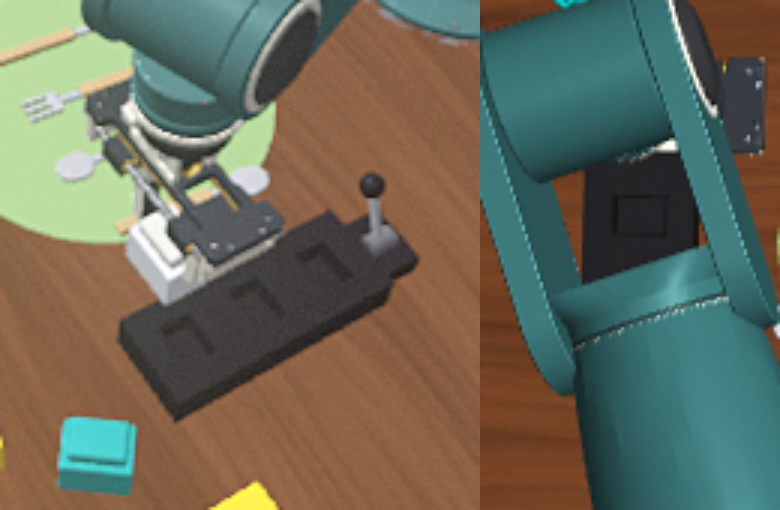

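The lamp hangs upright in the gripper at crop (160,255), just before socket 0 at (190,335). I'll check its x offset against the dock in the scene view.

```bash
python3 - <<'E'
from meas import *
c=cap('scene');P=cloud(c);h=cv2.cvtColor(c['image'],cv2.COLOR_RGB2HSV).astype(int)
m=np.zeros(P.shape[:2],bool);m[200:265,275:325]=1
# body far face: lamp z 20..66 -> world z 116..162
b=m&(h[...,1]<50)&(h[...,2]>110)&(P[...,2]>.117)&(P[...,2]<.158)
x=P[b][:,0];hist,e=np.histogram(x,bins=np.arange(.58,.65,.002));print(dict(zip((e*1000).round().astype(int).tolist(),hist.tolist())))
f=b&(P[...,0]>.61);print('far face',np.median(P[f],0)*1000,f.sum())
d=np.zeros_like(m);d[240:300,270:310]=1
d&=(h[...,2]<80)&(P[...,2]>.008)&(P[...,2]<.035)
x=P[d][:,0];hist,e=np.histogram(x,bins=np.arange(.60,.66,.002));print(dict(zip((e*1000).round().astype(int).tolist(),hist.tolist())))
# sockets and top outline in scene view
t=np.zeros_like(m);t[200:300,270:380]=1
t&=(h[...,2]<90)&(abs(P[...,2]-.04)<.004)
q=P[t][:,:2].astype(np.float32)*1000;q=q[(q[:,0]>380)];print(cv2.minAreaRect(q))
E
python3 go.py 591.3 285 100 90.9
```

```text
{580: 2, 582: 0, 584: 2, 586: 1, 588: 0, 590: 3, 592: 1, 594: 3, 596: 2, 598: 2, 600: 3, 602: 6, 604: 7, 606: 7, 608: 2, 610: 7, 612: 10, 614: 11, 616: 61, 618: 69, 620: 5, 622: 0, 624: 0, 626: 0, 628: 0, 630: 0, 632: 0, 634: 0, 636: 0, 638: 0, 640: 0, 642: 0, 644: 0, 646: 0, 648: 0}
far face [617.84290303 250.54735976 140.7667622 ] 163
{600: 3, 602: 4, 604: 2, 606: 2, 608: 3, 610: 2, 612: 3, 614: 2, 616: 2, 618: 3, 620: 6, 622: 0, 624: 2, 626: 3, 628: 5, 630: 1, 632: 73, 634: 35, 636: 0, 638: 0, 640: 0, 642: 0, 644: 0, 646: 0, 648: 0, 650: 0, 652: 0, 654: 0, 656: 0, 658: 0}
((508.9938659667969, 283.81390380859375), (252.46397399902344, 101.49327087402344), 0.29007506370544434)
t 7.0 tcp [597.9 245.3 138.5] yaw 90.9 q [ 0.35  0.08  1.59 -0.    1.47 -1.24] F [ 0.6  0.6 -1.3] w 63.4
turn units [-0.001  0.003 -0.009] shift units [0.12 0.8  0.77]
```

arm_command:
  rows:
    - {"dx": 0.1,"dy": 0.4,"dz": 0,"ax": 0,"ay": 0,"az": 0.08,"hand": 50}
    - {"dx": 0,"dy": 0.39,"dz": 0.3,"ax": 0,"ay": 0,"az": 0,"hand": 50}
    - {"dx": 0,"dy": 0,"dz": 0.4,"ax": 0,"ay": 0,"az": 0,"hand": 50}
    - {"dx": 0,"dy": 0,"dz": 0,"ax": 0,"ay": 0,"az": 0,"hand": 50}

```text
time: 7.45
tcp_pos: [0.5908, 0.2854, 0.0991]
tool_rot: [-0.005, 1.0, -0.001, -0.002]
force: [-0.5, -0.4, -2.8]
width: 0.0632
grasp_force: 30.0
```

```bash
python3 go.py 592.4 284.6 66.6 90.5
```

```text
t 7.5 tcp [590.8 285.4  99.1] yaw 90.5 q [ 0.41  0.13  1.6  -0.    1.42 -1.17] F [-0.5 -0.4 -2.8] w 63.2
turn units [-0.023 -0.052  0.007] shift units [-0.03 -0.02  0.65]
```

arm_command:
  rows:
    - {"dx": -0.03,"dy": -0.02,"dz": 0.1,"ax": -0.02,"ay": -0.05,"az": 0,"hand": 50}
    - {"dx": 0,"dy": 0,"dz": 0.1,"ax": 0,"ay": 0,"az": 0,"hand": 50}
    - {"dx": 0,"dy": 0,"dz": 0.1,"ax": 0,"ay": 0,"az": 0,"hand": 50}
    - {"dx": 0,"dy": 0,"dz": 0.07,"ax": 0,"ay": 0,"az": 0,"hand": 50}
    - {"dx": 0,"dy": 0,"dz": 0,"ax": 0,"ay": 0,"az": 0,"hand": 50}

```text
time: 7.95
tcp_pos: [0.5935, 0.2844, 0.0841]
tool_rot: [-0.004, 1.0, 0.001, 0.002]
force: [-0.2, 0.8, -1.5]
width: 0.0635
grasp_force: 30.0
```

arm_command:
  rows:
    - {"dx": 0,"dy": 0,"dz": 0.07,"ax": 0,"ay": 0,"az": 0,"hand": 50}
    - {"dx": 0,"dy": 0,"dz": 0.07,"ax": 0,"ay": 0,"az": 0,"hand": 50}
    - {"dx": 0,"dy": 0,"dz": 0,"ax": 0,"ay": 0,"az": 0,"hand": 50}

```text
time: 8.25
tcp_pos: [0.5935, 0.2845, 0.077]
tool_rot: [-0.004, 1.0, 0.001, 0.002]
force: [-0.3, 0.2, -2.3]
width: 0.0634
grasp_force: 30.0
```

```bash
python3 go.py 592.4 284.6 66.6 90.5
```

```text
t 8.2 tcp [593.5 284.5  77. ] yaw 90.5 q [ 0.41  0.14  1.63 -0.    1.37 -1.17] F [-0.3  0.2 -2.3] w 63.4
turn units [ 0.017  0.043 -0.001] shift units [0.02 0.   0.21]
```

arm_command:
  rows:
    - {"dx": 0.01,"dy": 0,"dz": 0.07,"ax": 0,"ay": 0.02,"az": 0,"hand": 50}
    - {"dx": 0,"dy": 0,"dz": 0.07,"ax": 0,"ay": 0,"az": 0,"hand": 50}
    - {"dx": 0,"dy": 0,"dz": 0.06,"ax": 0,"ay": 0,"az": 0,"hand": 50}
    - {"dx": 0,"dy": 0,"dz": 0,"ax": 0,"ay": 0,"az": 0,"hand": 50}

```text
time: 8.65
tcp_pos: [0.5932, 0.2845, 0.0672]
tool_rot: [-0.004, 1.0, 0.001, 0.001]
force: [0.2, 1.1, -1.6]
width: 0.0637
grasp_force: 30.0
```

```bash
python3 go.py 592.4 284.6 66.6 90.5
```

```text
t 8.7 tcp [593.2 284.5  67.2] yaw 90.5 q [ 0.41  0.15  1.63  0.    1.36 -1.17] F [ 0.2  1.1 -1.6] w 63.7
turn units [ 0.019  0.028 -0.001] shift units [0.02 0.   0.01]
```

arm_command:
  rows:
    - {"dx": 0,"dy": 0,"dz": 0.03,"ax": 0,"ay": 0,"az": 0,"hand": 50}
    - {"dx": 0,"dy": 0,"dz": 0,"ax": 0,"ay": 0,"az": 0,"hand": 50}

```text
time: 8.85
tcp_pos: [0.5935, 0.2846, 0.0668]
tool_rot: [-0.004, 1.0, 0.001, 0.002]
force: [-2.0, -0.7, 4.9]
width: 0.0635
grasp_force: 30.0
```

arm_command:
  rows:
    - {"dx": 0,"dy": 0,"dz": 0,"ax": 0,"ay": 0,"az": 0,"hand": 85}
    - {"dx": 0,"dy": 0,"dz": 0,"ax": 0,"ay": 0,"az": 0,"hand": 85}
    - {"dx": 0,"dy": 0,"dz": -0.1,"ax": 0,"ay": 0,"az": 0,"hand": 93}
    - {"dx": 0,"dy": 0,"dz": -0.6,"ax": 0,"ay": 0,"az": 0,"hand": 93}
    - {"dx": 0,"dy": 0,"dz": -0.8,"ax": 0,"ay": 0,"az": 0,"hand": 93}
    - {"dx": 0,"dy": 0,"dz": -0.8,"ax": 0,"ay": 0,"az": 0.8,"hand": 93}
    - {"dx": 0,"dy": 0,"dz": -0.8,"ax": 0,"ay": 0,"az": 0.8,"hand": 93}
    - {"dx": 0,"dy": -0.6,"dz": 0,"ax": 0,"ay": 0,"az": 0,"hand": 93}

```text
time: 9.65
tcp_pos: [0.5902, 0.2567, 0.2275]
tool_rot: [0.066, 0.998, 0.003, 0.005]
force: [0.4, -0.1, 0.7]
width: 0.0932
grasp_force: 0.0
```

```bash
python3 go.py 653 -144.4 210 67.5; python3 - <<'E'
from meas import *
c=cap('scene');P=cloud(c);h=cv2.cvtColor(c['image'],cv2.COLOR_RGB2HSV).astype(int)
t=cap('top');T=cloud(t);g=cv2.cvtColor(t['image'],cv2.COLOR_RGB2HSV).astype(int)
m=(h[...,1]<60)&(h[...,2]>110)&(P[...,2]>.045)&(P[...,2]<.12)&(P[...,1]>.23)&(P[...,1]<.34)&(P[...,0]>.55)&(P[...,0]<.64)
print('lamp1 top z',np.percentile(P[m][:,2],[50,90,97]),'far x',np.percentile(P[m][:,0],[90,97]))
print([r for r in rect(t,(g[...,1]<60)&(g[...,2]>225)&(T[...,2]>.09)&(T[...,2]<.11),.102,(150,165,205,215))])
cv2.imwrite('pics/a2.png',cv2.resize(c['image'][150:320,200:400],(600,510))[:,:,::-1])
E
```

```text
t 9.7 tcp [590.2 256.7 227.5] yaw 82.5 q [ 0.37  0.04  1.49  0.    1.61 -1.07] F [ 0.4 -0.1  0.7] w 93.2
turn units [0.087 0.093 2.994] shift units [-4.23 -6.93  0.35]
lamp1 top z [0.08839573 0.10407609 0.10546392] far x [0.61375448 0.61463353]
[]
```

View pics/a2.png

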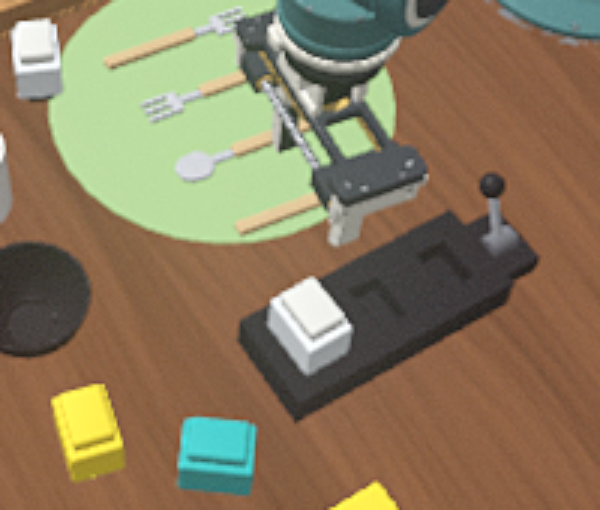

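Light 1 sits flush in socket 0 at (312,325), and sockets 1 and 2 are free at (375,297) and (440,262). Next is light B.

```bash
python3 - <<'E'
from meas import *
t=cap('top');T=cloud(t);g=cv2.cvtColor(t['image'],cv2.COLOR_RGB2HSV).astype(int)
print(rect(t,(g[...,1]<60)&(g[...,2]>225)&(T[...,2]>.074)&(T[...,2]<.09),.082,(300,150,360,200)))
E
python3 go.py 651.3 -142.2 230 67.5
```

```text
[(654.8, -145.2, 'short', 35.3, 'long', 49.1, 'longdir', 67.5, 'px', [333.0, 172.0])]
t 9.8 tcp [589.  253.8 221.8] yaw 82.4 q [ 0.37  0.04  1.5   0.    1.6  -1.07] F [-0.1  0.1 -0.7] w 92.8
turn units [0.034 0.034 2.986] shift units [-4.18 -6.84 -0.16]
```

arm_command:
  rows:
    - {"dx": 0,"dy": 0,"dz": 0,"ax": 0.03,"ay": 0.03,"az": 0.75,"hand": 93}
    - {"dx": 0,"dy": 0,"dz": 0,"ax": 0.03,"ay": 0.03,"az": 0.75,"hand": 93}
    - {"dx": 0,"dy": 0,"dz": 0,"ax": 0.03,"ay": 0.03,"az": 0.75,"hand": 93}
    - {"dx": 0,"dy": 0,"dz": 0,"ax": 0,"ay": 0,"az": 0.74,"hand": 93}
    - {"dx": -0.3,"dy": -0.6,"dz": 0,"ax": 0,"ay": 0,"az": 0,"hand": 93}
    - {"dx": -0.4,"dy": -0.7,"dz": 0,"ax": 0,"ay": 0,"az": 0,"hand": 93}
    - {"dx": -0.4,"dy": -0.7,"dz": 0,"ax": 0,"ay": 0,"az": 0,"hand": 93}
    - {"dx": -0.4,"dy": -0.7,"dz": 0,"ax": 0,"ay": 0,"az": 0,"hand": 93}

```text
time: 10.6
tcp_pos: [0.6066, 0.1004, 0.2208]
tool_rot: [0.194, 0.981, -0.003, -0.003]
force: [0.3, -0.3, 0.4]
width: 0.0927
grasp_force: 0.0
```

arm_command:
  rows:
    - {"dx": -0.4,"dy": -0.7,"dz": 0,"ax": 0,"ay": 0,"az": 0,"hand": 93}
    - {"dx": -0.4,"dy": -0.7,"dz": 0,"ax": 0,"ay": 0,"az": 0,"hand": 93}
    - {"dx": -0.4,"dy": -0.7,"dz": 0,"ax": 0,"ay": 0,"az": 0,"hand": 93}
    - {"dx": -0.4,"dy": -0.7,"dz": 0,"ax": 0,"ay": 0,"az": 0,"hand": 93}
    - {"dx": -0.4,"dy": -0.6,"dz": 0,"ax": 0,"ay": 0,"az": 0,"hand": 93}
    - {"dx": -0.3,"dy": -0.5,"dz": 0,"ax": 0,"ay": 0,"az": 0,"hand": 93}
    - {"dx": 0,"dy": 0,"dz": 0,"ax": 0,"ay": 0,"az": 0,"hand": 93}

```text
time: 11.3
tcp_pos: [0.6387, -0.1255, 0.221]
tool_rot: [0.196, 0.981, -0.003, -0.004]
force: [0.3, 0.2, -0.4]
width: 0.0935
grasp_force: 0.0
```

```bash
python3 go.py 651.3 -142.2 46 67.5
```

```text
t 11.3 tcp [ 638.7 -125.5  221. ] yaw 67.4 q [-0.23  0.07  1.47 -0.01  1.61 -1.41] F [ 0.3  0.2 -0.4] w 93.5
turn units [-0.08  -0.072 -0.021] shift units [-0.36 -0.21  3.5 ]
```

arm_command:
  rows:
    - {"dx": -0.36,"dy": -0.21,"dz": 0,"ax": -0.07,"ay": -0.07,"az": 0,"hand": 93}
    - {"dx": 0,"dy": 0,"dz": 0.3,"ax": 0,"ay": 0,"az": 0,"hand": 93}
    - {"dx": 0,"dy": 0,"dz": 0.6,"ax": 0,"ay": 0,"az": 0,"hand": 93}
    - {"dx": 0,"dy": 0,"dz": 0.6,"ax": 0,"ay": 0,"az": 0,"hand": 93}
    - {"dx": 0,"dy": 0,"dz": 0,"ax": 0,"ay": 0,"az": 0,"hand": 93}

```text
time: 11.8
tcp_pos: [0.6491, -0.1378, 0.1416]
tool_rot: [0.194, 0.981, 0.0, -0.003]
force: [-0.6, 0.3, 0.1]
width: 0.0933
grasp_force: 0.0
```

```bash
python3 go.py 651.3 -142.2 46 67.5
```

```text
t 11.8 tcp [ 649.1 -137.8  141.6] yaw 67.6 q [-0.25  0.12  1.54 -0.    1.49 -1.43] F [-0.6  0.3  0.1] w 93.3
turn units [-0.013 -0.07   0.018] shift units [-0.07 -0.06  1.91]
```

arm_command:
  rows:
    - {"dx": -0.07,"dy": -0.06,"dz": 0.2,"ax": 0,"ay": -0.05,"az": 0,"hand": 93}
    - {"dx": 0,"dy": 0,"dz": 0.5,"ax": 0,"ay": 0,"az": 0,"hand": 93}
    - {"dx": 0,"dy": 0,"dz": 0.6,"ax": 0,"ay": 0,"az": 0,"hand": 93}
    - {"dx": 0,"dy": 0,"dz": 0.6,"ax": 0,"ay": 0,"az": 0,"hand": 93}
    - {"dx": 0,"dy": 0,"dz": 0,"ax": 0,"ay": 0,"az": 0,"hand": 75}
    - {"dx": 0,"dy": 0,"dz": 0,"ax": 0,"ay": 0,"az": 0,"hand": 55}
    - {"dx": 0,"dy": 0,"dz": 0,"ax": 0,"ay": 0,"az": 0,"hand": 50}
    - {"dx": 0,"dy": 0,"dz": 0,"ax": 0,"ay": 0,"az": 0,"hand": 50}
  squeeze: 25

```text
time: 12.6
tcp_pos: [0.6546, -0.1442, 0.0544]
tool_rot: [0.195, 0.981, -0.001, 0.004]
force: [-0.6, 0.0, 0.5]
width: 0.0654
grasp_force: 0.0
```

arm_command:
  rows:
    - {"dx": 0,"dy": 0,"dz": 0,"ax": 0,"ay": 0,"az": 0,"hand": 50}
    - {"dx": 0,"dy": 0,"dz": 0,"ax": 0,"ay": 0,"az": 0,"hand": 50}
    - {"dx": 0,"dy": 0,"dz": 0,"ax": 0,"ay": 0,"az": 0,"hand": 50}
  squeeze: 30

```text
time: 12.9
tcp_pos: [0.654, -0.1441, 0.0529]
tool_rot: [0.195, 0.981, -0.001, 0.003]
force: [-0.8, -0.4, 4.9]
width: 0.0515
grasp_force: 30.0
```

```bash
python3 go.py 512 284 140 90.5
```

```text
t 12.9 tcp [ 654.  -144.1   52.9] yaw 67.5 q [-0.25  0.18  1.62 -0.    1.33 -1.43] F [-0.8 -0.4  4.9] w 51.5
turn units [-0.017  0.075 -4.591] shift units [ 2.77  8.59 -1.74]
```

Width 51.5 mm is wrong for the 64 mm side, so I'll look.

```bash
python3 - <<'E'
from meas import *
c=cap('scene');cv2.imwrite('pics/a3.png',cv2.resize(c['image'][110:260,150:350],(800,600),interpolation=cv2.INTER_CUBIC)[:,:,::-1])
E
```

```text
(no output)
```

View pics/a3.png

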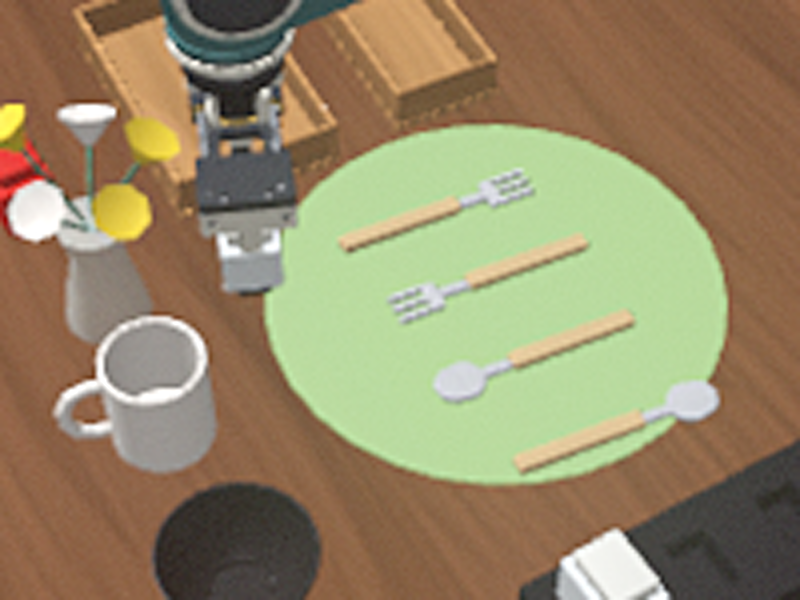

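The gripper seems to hold the lamp at crop (250,260), but the fit is unclear. I'll check depth for lamp points.

```bash
python3 - <<'E'
from meas import *
c=cap('scene');P=cloud(c)*1000;h=cv2.cvtColor(c['image'],cv2.COLOR_RGB2HSV).astype(int)
for v in range(158,186,2):
    print(v,[tuple(P[v,u].round().astype(int).tolist())+(int(h[v,u,2]),) for u in (206,210,213,216,220)])
cv2.imwrite('pics/a4.png',cv2.resize(c['image'][140:190,190:240],(800,600) and (600,600),interpolation=cv2.INTER_CUBIC)[:,:,::-1])
E
python3 go.py 650 -144 46 67.5
```

```text
158 [(698, -72, 194, 77), (690, -63, 198, 91), (682, -60, 197, 90), (673, -59, 193, 126), (663, -53, 193, 91)]
160 [(702, -63, 197, 124), (693, -57, 197, 77), (684, -56, 194, 73), (676, -54, 190, 68), (666, -48, 191, 59)]
162 [(702, -65, 186, 43), (693, -59, 187, 70), (682, -61, 179, 99), (675, -56, 180, 137), (664, -52, 177, 142)]
164 [(703, -66, 176, 155), (691, -65, 171, 154), (682, -64, 167, 150), (673, -62, 164, 149), (663, -57, 164, 124)]
166 [(702, -69, 165, 149), (692, -65, 163, 147), (682, -65, 157, 147), (675, -59, 159, 146), (663, -58, 153, 147)]
168 [(673, -145, 64, 186), (674, -109, 101, 144), (1025, 754, 1153, 148), (653, -113, 85, 173), (611, -176, -1, 163)]
170 [(677, -138, 64, 242), (674, -111, 90, 134), (668, -102, 95, 145), (652, -116, 71, 171), (638, -117, 62, 194)]
172 [(681, -130, 64, 255), (674, -114, 76, 180), (668, -105, 82, 156), (655, -111, 69, 241), (642, -109, 63, 192)]
174 [(685, -122, 65, 200), (674, -116, 64, 169), (663, -118, 57, 160), (656, -110, 60, 146), (643, -107, 56, 186)]
176 [(686, -122, 56, 158), (672, -121, 49, 153), (665, -116, 50, 154), (656, -112, 49, 154), (643, -109, 44, 178)]
178 [(685, -125, 43, 157), (674, -120, 41, 156), (665, -115, 41, 154), (656, -112, 39, 156), (643, -111, 32, 168)]
180 [(676, -151, 1, 154), (673, -124, 26, 154), (666, -115, 32, 157), (657, -113, 28, 160), (647, -103, 33, 170)]
182 [(681, -142, 2, 158), (670, -133, 6, 123), (662, -127, 7, 115), (653, -125, 3, 72), (640, -120, 1, 218)]
184 [(684, -136, 0, 132), (672, -130, -1, 117), (665, -122, 4, 127), (655, -119, 0, 191), (1025, 754, 1153, 219)]
t 13.0 tcp [ 654.  -144.1   52.9] yaw 67.5 q [-0.25  0.18  1.62 -0.    1.33 -1.43] F [-0.1  0.3  6.4] w 51.5
turn units [-0.002  0.078  0.008] shift units [ 0.08 -0.03  0.14]
```

View pics/a4.png

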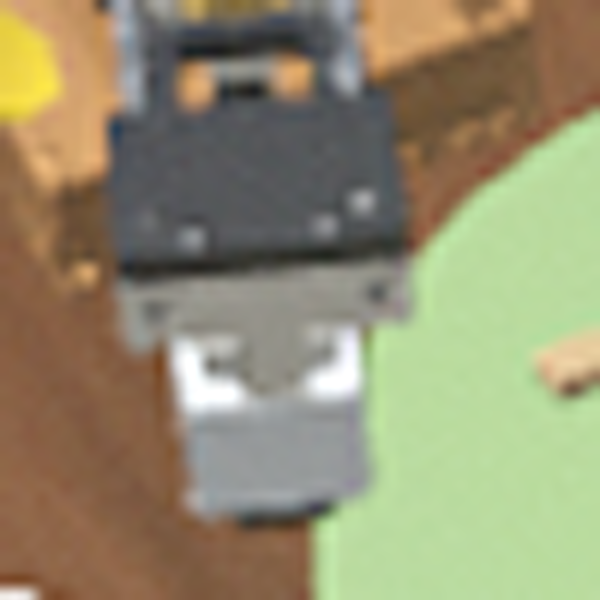

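```bash
python3 - <<'E'
from h import *
P=np.load('sc.npy')*1000
# a1.png was 3x: plate at (230,225)->(77,75)
for x,y in((215,215),(230,225),(250,220),(215,250),(250,240),(240,248),(200,262),(205,275),(195,283),(165,250),(150,225)):
    print((x,y),P[y//3,x//3].round().astype(int))
c=cap('scene');Q=cloud(c)*1000
for x,y in((200,160),(260,170),(330,180),(350,230),(200,240),(270,290),(270,370),(220,360)):
    print('now',(x,y),Q[140+y//12,190+x//12].round().astype(int))
s=robot.state();print(s['tcp_pos'],s['joint_torque'].round(1),s['force'],s['torque'])
t=cap('top');T=cloud(t)*1000
E
```

```text
(215, 215) [594 293 259]
(230, 225) [600 317 277]
(250, 220) [583 322 279]
(215, 250) [624 331 281]
(250, 240) [595 338 280]
(240, 248) [604 339 280]
(200, 262) [603 294 197]
(205, 275) [629 331 251]
(195, 283) [584 275 121]
(165, 250) [610 258 173]
(150, 225) [607 231 172]
now (200, 160) [690 -88 196]
now (260, 170) [680 -76 197]
now (330, 180) [666 -67 194]
now (350, 230) [668 -50 195]
now (200, 240) [703 -63 197]
now (270, 290) [683 -69 163]
now (270, 370) [ 669 -107   91]
now (220, 360) [ 676 -124   77]
[ 0.6540095  -0.14407249  0.05292331] [  0.3 -69.8 -55.4   0.   -0.1   0. ] [-0.9229509   0.25301608  5.80196985] [0.03482373 0.17438231 0.0206472 ]
```

The gripper pose is consistent (plate height minus TCP as before), yet the finger looks odd against the lamp. I'll open, rise a little and look again.

arm_command:
  rows:
    - {"dx": 0,"dy": 0,"dz": 0,"ax": 0,"ay": 0,"az": 0,"hand": 93}
    - {"dx": 0,"dy": 0,"dz": 0,"ax": 0,"ay": 0,"az": 0,"hand": 93}
    - {"dx": 0,"dy": 0,"dz": 0,"ax": 0,"ay": 0,"az": 0,"hand": 93}
    - {"dx": 0,"dy": 0,"dz": 0,"ax": 0,"ay": 0,"az": 0,"hand": 93}

```text
time: 13.5
tcp_pos: [0.6536, -0.1439, 0.0519]
tool_rot: [0.195, 0.981, -0.001, 0.003]
force: [0.4, 0.3, -0.7]
width: 0.0793
grasp_force: 0.0
```

```bash
python3 go.py 651.3 -142.2 46 67.5; python3 - <<'E'
from meas import *
c=cap('scene');cv2.imwrite('pics/a5.png',cv2.resize(c['image'][140:190,190:240],(600,600),interpolation=cv2.INTER_CUBIC)[:,:,::-1])
E
```

```text
t 13.5 tcp [ 653.6 -143.9   51.9] yaw 67.5 q [-0.25  0.18  1.62 -0.    1.33 -1.43] F [ 0.4  0.3 -0.7] w 79.3
turn units [-0.004  0.061  0.009] shift units [0.05 0.01 0.12]
```

View pics/a5.png

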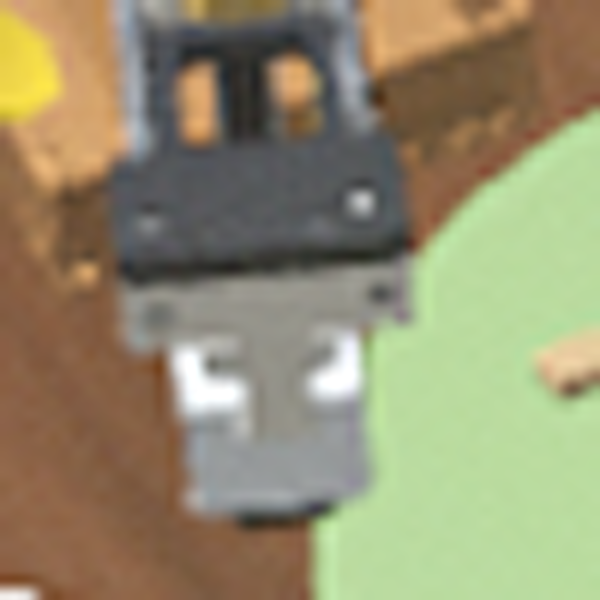

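The fingertips stand higher than the reported TCP implies, at about z=65 here, with the tip at image (275,440). They had closed on the cap above the body. I'll go lower in steps, watching the force.

arm_command:
  rows:
    - {"dx": 0.05,"dy": 0,"dz": 0,"ax": 0,"ay": 0,"az": 0,"hand": 93}
    - {"dx": 0,"dy": 0,"dz": 0.15,"ax": 0,"ay": 0.04,"az": 0,"hand": 93}
    - {"dx": 0,"dy": 0,"dz": 0.15,"ax": 0,"ay": 0,"az": 0,"hand": 93}
    - {"dx": 0,"dy": 0,"dz": 0,"ax": 0,"ay": 0,"az": 0,"hand": 93}

```text
time: 13.95
tcp_pos: [0.6507, -0.1428, 0.0353]
tool_rot: [0.195, 0.981, -0.0, -0.0]
force: [-0.0, -0.8, 0.4]
width: 0.093
grasp_force: 0.0
```

```bash
python3 go.py 651.3 -142.2 30 67.5; python3 - <<'E'
from meas import *
c=cap('scene');P=cloud(c)*1000
for u in (211,212,213):
    print(u,[P[v,u].round().astype(int).tolist() for v in range(168,184)])
E
```

```text
t 13.9 tcp [ 650.7 -142.8   35.3] yaw 67.5 q [-0.25  0.19  1.64 -0.    1.31 -1.43] F [-0.  -0.8  0.4] w 93.0
turn units [-0.006  0.001  0.009] shift units [-0.01  0.02  0.11]
211 [[688, -67, 150], [689, -65, 148], [687, -71, 137], [690, -66, 139], [681, -89, 106], [670, -117, 66], [669, -119, 59], [669, -119, 54], [670, -118, 51], [671, -117, 48], [672, -116, 44], [673, -115, 41], [672, -119, 31], [672, -119, 26], [670, -126, 13], [669, -129, 4]]
212 [[686, -64, 152], [686, -67, 145], [687, -64, 144], [686, -67, 136], [678, -88, 105], [678, -89, 99], [678, -89, 95], [680, -85, 96], [679, -88, 87], [679, -89, 82], [680, -88, 78], [679, -91, 70], [679, -91, 65], [680, -91, 61], [668, -122, 16], [665, -130, 0]]
213 [[684, -63, 152], [684, -62, 149], [684, -64, 141], [684, -66, 135], [676, -85, 107], [675, -87, 100], [676, -86, 97], [676, -88, 90], [676, -89, 84], [676, -89, 80], [676, -90, 74], [677, -89, 70], [677, -89, 65], [677, -90, 60], [662, -127, 6], [662, -127, 1]]
```

arm_command:
  rows:
    - {"dx": 0,"dy": 0,"dz": 0.12,"ax": 0,"ay": 0,"az": 0,"hand": 93}
    - {"dx": 0,"dy": 0,"dz": 0.12,"ax": 0,"ay": 0,"az": 0,"hand": 93}
    - {"dx": 0,"dy": 0,"dz": 0,"ax": 0,"ay": 0,"az": 0,"hand": 75}
    - {"dx": 0,"dy": 0,"dz": 0,"ax": 0,"ay": 0,"az": 0,"hand": 55}
    - {"dx": 0,"dy": 0,"dz": 0,"ax": 0,"ay": 0,"az": 0,"hand": 50}
    - {"dx": 0,"dy": 0,"dz": 0,"ax": 0,"ay": 0,"az": 0,"hand": 50}
    - {"dx": 0,"dy": 0,"dz": 0,"ax": 0,"ay": 0,"az": 0,"hand": 50}
    - {"dx": 0,"dy": 0,"dz": 0,"ax": 0,"ay": 0,"az": 0,"hand": 50}
  squeeze: 25

```text
time: 14.8
tcp_pos: [0.6516, -0.1431, 0.0255]
tool_rot: [0.195, 0.981, -0.0, 0.001]
force: [-0.0, 0.3, 1.8]
width: 0.0636
grasp_force: 25.0
```

```bash
python3 go.py 512 284 140 90.5;  python3 - <<'E'
from meas import *
c=cap('scene');cv2.imwrite('pics/a6.png',cv2.resize(c['image'][140:190,190:240],(600,600),interpolation=cv2.INTER_CUBIC)[:,:,::-1])
E
```

```text
t 14.8 tcp [ 651.6 -143.1   25.5] yaw 67.5 q [-0.25  0.2   1.65 -0.    1.29 -1.43] F [-0.   0.3  1.8] w 63.6
turn units [-0.009  0.029 -4.591] shift units [ 2.72  8.57 -2.29]
```

View pics/a6.png

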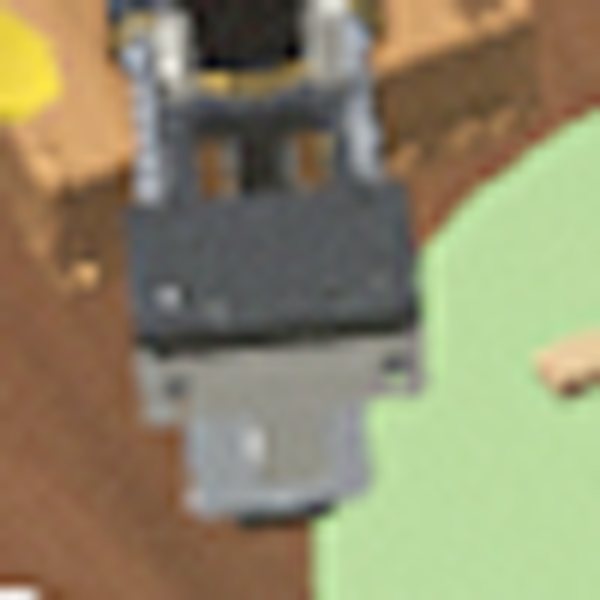

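Good grip now: width 63.6 mm, fingertip at (300,475) on the body.

arm_command:
  rows:
    - {"dx": 0,"dy": 0,"dz": -0.3,"ax": 0,"ay": 0,"az": 0,"hand": 50}
    - {"dx": 0,"dy": 0,"dz": -0.5,"ax": 0,"ay": 0,"az": 0,"hand": 50}
    - {"dx": 0.3,"dy": 0,"dz": -0.5,"ax": 0,"ay": 0,"az": 0,"hand": 50}
    - {"dx": 0.3,"dy": 0,"dz": -0.5,"ax": 0,"ay": 0,"az": -0.77,"hand": 50}
    - {"dx": 0.2,"dy": 0,"dz": -0.49,"ax": 0,"ay": 0,"az": -0.77,"hand": 50}
    - {"dx": 0.2,"dy": 0,"dz": 0,"ax": 0,"ay": 0,"az": -0.77,"hand": 50}
    - {"dx": 0,"dy": 0,"dz": 0,"ax": 0,"ay": 0,"az": -0.77,"hand": 50}
    - {"dx": 0,"dy": 0,"dz": 0,"ax": 0,"ay": 0,"az": -0.77,"hand": 50}
  squeeze: 30

```text
time: 15.65
tcp_pos: [0.6041, -0.1256, 0.1409]
tool_rot: [0.027, 1.0, -0.001, 0.001]
force: [0.5, 0.4, -2.0]
width: 0.064
grasp_force: 30.0
```

arm_command:
  rows:
    - {"dx": 0,"dy": 0,"dz": 0,"ax": 0,"ay": 0,"az": -0.74,"hand": 50}
    - {"dx": 0,"dy": 0.3,"dz": 0,"ax": 0,"ay": 0,"az": 0,"hand": 50}
    - {"dx": 0.2,"dy": 0.6,"dz": 0,"ax": 0,"ay": 0,"az": 0,"hand": 50}
    - {"dx": 0.2,"dy": 0.6,"dz": 0,"ax": 0,"ay": 0,"az": 0,"hand": 50}
    - {"dx": 0.2,"dy": 0.6,"dz": 0,"ax": 0,"ay": 0,"az": 0,"hand": 50}
    - {"dx": 0.2,"dy": 0.6,"dz": 0,"ax": 0,"ay": 0,"az": 0,"hand": 50}
    - {"dx": 0.2,"dy": 0.6,"dz": 0,"ax": 0,"ay": 0,"az": 0,"hand": 50}
    - {"dx": 0.2,"dy": 0.6,"dz": 0,"ax": 0,"ay": 0,"az": 0,"hand": 50}

```text
time: 16.45
tcp_pos: [0.5418, 0.0706, 0.1399]
tool_rot: [-0.004, 1.0, -0.0, 0.001]
force: [0.4, -0.0, -2.2]
width: 0.064
grasp_force: 30.0
```

```bash
python3 go.py 508.6 284 140 90.5
```

```text
t 16.4 tcp [541.8  70.6 139.9] yaw 90.4 q [ 0.08 -0.14  1.8  -0.    1.48 -1.49] F [ 0.4 -0.  -2.2] w 64.0
turn units [-0.011  0.027 -0.019] shift units [ 0.63  4.27 -0.  ]
```

arm_command:
  rows:
    - {"dx": 0.1,"dy": 0.6,"dz": 0,"ax": 0,"ay": 0.02,"az": 0,"hand": 50}
    - {"dx": 0.1,"dy": 0.6,"dz": 0,"ax": 0,"ay": 0,"az": 0,"hand": 50}
    - {"dx": 0.1,"dy": 0.6,"dz": 0,"ax": 0,"ay": 0,"az": 0,"hand": 50}
    - {"dx": 0.1,"dy": 0.6,"dz": 0,"ax": 0,"ay": 0,"az": 0,"hand": 50}
    - {"dx": 0.1,"dy": 0.6,"dz": 0,"ax": 0,"ay": 0,"az": 0,"hand": 50}
    - {"dx": 0.1,"dy": 0.5,"dz": 0,"ax": 0,"ay": 0,"az": 0,"hand": 50}
    - {"dx": 0,"dy": 0,"dz": 0,"ax": 0,"ay": 0,"az": 0,"hand": 50}
    - {"dx": 0,"dy": 0,"dz": 0,"ax": 0,"ay": 0,"az": 0,"hand": 50}

```text
time: 17.25
tcp_pos: [0.5107, 0.2442, 0.1394]
tool_rot: [-0.004, 1.0, -0.001, 0.0]
force: [0.0, -0.4, -2.3]
width: 0.0635
grasp_force: 30.0
```

```bash
python3 go.py 508.6 284 80 90.5; python3 - <<'E'
from meas import *
c=cap('scene');P=cloud(c);h=cv2.cvtColor(c['image'],cv2.COLOR_RGB2HSV).astype(int);tx,ty=robot.state()['tcp_pos'][:2]
# lamp in hand: world z = lamp z + (tcp_z-25.5mm)
z=P[...,2]; b=(h[...,1]<50)&(h[...,2]>110)&(z>.136)&(z<.178)&(abs(P[...,1]-ty)<.04)&(P[...,0]>.50)&(P[...,0]<.56)
x=P[b][:,0];hist,e=np.histogram(x,bins=np.arange(.50,.56,.002));print('hand lamp far face',dict(zip((e*1000).round().astype(int).tolist(),hist.tolist())),'tcp',tx)
b=(h[...,1]<50)&(h[...,2]>110)&(z>.044)&(z<.08)&(abs(P[...,1]-.284)<.035)&(P[...,0]>.60)&(P[...,0]<.63)
x=P[b][:,0];hist,e=np.histogram(x,bins=np.arange(.60,.63,.002));print('seated',dict(zip((e*1000).round().astype(int).tolist(),hist.tolist())))
b=(h[...,1]<50)&(h[...,2]>150)&(z>.09)&(z<.12)&(abs(P[...,1]-.284)<.015)&(abs(P[...,0]-.59)<.015)
print('seated cap z',np.median(z[b]),'table z',np.median(z[330:360,300:360]))
E
```

```text
t 17.2 tcp [510.7 244.2 139.4] yaw 90.5 q [ 0.4  -0.1   1.76 -0.    1.48 -1.18] F [ 0.  -0.4 -2.3] w 63.5
turn units [-0.014  0.003  0.003] shift units [0.03 0.8  1.19]
hand lamp far face {500: 0, 502: 0, 504: 0, 506: 0, 508: 0, 510: 1, 512: 0, 514: 6, 516: 13, 518: 5, 520: 7, 522: 5, 524: 5, 526: 5, 528: 6, 530: 2, 532: 20, 534: 96, 536: 38, 538: 0, 540: 0, 542: 0, 544: 0, 546: 0, 548: 0, 550: 0, 552: 0, 554: 0, 556: 0, 558: 0} tcp 0.5109140592637715
seated {600: 5, 602: 2, 604: 3, 606: 7, 608: 3, 610: 12, 612: 65, 614: 28, 616: 2, 618: 0, 620: 0, 622: 0, 624: 0, 626: 0, 628: 0}
seated cap z 0.1023012652950881 table z 0.0009512370253168534
```

arm_command:
  rows:
    - {"dx": 0.03,"dy": 0.4,"dz": 0,"ax": -0.01,"ay": 0,"az": 0,"hand": 50}
    - {"dx": 0,"dy": 0.4,"dz": 0,"ax": 0,"ay": 0,"az": 0,"hand": 50}
    - {"dx": 0,"dy": 0,"dz": 0.4,"ax": 0,"ay": 0,"az": 0,"hand": 50}
    - {"dx": 0,"dy": 0,"dz": 0.5,"ax": 0,"ay": 0,"az": 0,"hand": 50}
    - {"dx": 0,"dy": 0,"dz": 0.3,"ax": 0,"ay": 0,"az": 0,"hand": 50}
    - {"dx": 0,"dy": 0,"dz": 0,"ax": 0,"ay": 0,"az": 0,"hand": 50}

```text
time: 17.9
tcp_pos: [0.5086, 0.2824, 0.0769]
tool_rot: [-0.004, 1.0, -0.001, -0.001]
force: [-0.4, 0.2, -1.9]
width: 0.0639
grasp_force: 30.0
```

```bash
python3 go.py 509.2 284.5 45.5 90.5
```

```text
t 17.9 tcp [508.6 282.4  76.9] yaw 90.4 q [ 0.46 -0.02  1.79 -0.    1.37 -1.11] F [-0.4  0.2 -1.9] w 63.9
turn units [-0.021 -0.032 -0.015] shift units [-0.01  0.04  0.63]
```

arm_command:
  rows:
    - {"dx": -0.01,"dy": 0.04,"dz": 0.1,"ax": -0.01,"ay": -0.02,"az": 0,"hand": 50}
    - {"dx": 0,"dy": 0,"dz": 0.1,"ax": 0,"ay": 0,"az": 0,"hand": 50}
    - {"dx": 0,"dy": 0,"dz": 0.1,"ax": 0,"ay": 0,"az": 0,"hand": 50}
    - {"dx": 0,"dy": 0,"dz": 0.1,"ax": 0,"ay": 0,"az": 0,"hand": 50}
    - {"dx": 0,"dy": 0,"dz": 0,"ax": 0,"ay": 0,"az": 0,"hand": 50}

```text
time: 18.4
tcp_pos: [0.5096, 0.2853, 0.0583]
tool_rot: [-0.004, 1.0, 0.0, 0.001]
force: [-0.1, -0.8, -2.2]
width: 0.0637
grasp_force: 30.0
```

```bash
python3 go.py 509.2 284.5 45.5 90.5
```

```text
t 18.4 tcp [509.6 285.3  58.3] yaw 90.5 q [ 0.47 -0.    1.81 -0.    1.34 -1.11] F [-0.1 -0.8 -2.2] w 63.7
turn units [ 0.003  0.014 -0.001] shift units [ 0.01 -0.02  0.26]
```

arm_command:
  rows:
    - {"dx": 0.01,"dy": -0.01,"dz": 0.08,"ax": 0,"ay": 0,"az": 0,"hand": 50}
    - {"dx": 0,"dy": 0,"dz": 0.08,"ax": 0,"ay": 0,"az": 0,"hand": 50}
    - {"dx": 0,"dy": 0,"dz": 0.08,"ax": 0,"ay": 0,"az": 0,"hand": 50}
    - {"dx": 0,"dy": 0,"dz": 0.04,"ax": 0,"ay": 0,"az": 0,"hand": 50}
    - {"dx": 0,"dy": 0,"dz": 0,"ax": 0,"ay": 0,"az": 0,"hand": 50}

```text
time: 18.9
tcp_pos: [0.5094, 0.285, 0.0454]
tool_rot: [-0.004, 1.0, 0.0, 0.001]
force: [-4.2, -1.7, 4.1]
width: 0.0639
grasp_force: 30.0
```

```bash
python3 go.py 509.2 284.5 45.5 90.5
```

```text
t 18.9 tcp [509.4 285.   45.4] yaw 90.5 q [ 0.47  0.01  1.82 -0.    1.31 -1.11] F [-4.2 -1.7  4.1] w 63.9
turn units [ 0.007  0.022 -0.001] shift units [ 0.   -0.01 -0.  ]
```

arm_command:
  rows:
    - {"dx": 0,"dy": 0,"dz": 0,"ax": 0,"ay": 0,"az": 0,"hand": 85}
    - {"dx": 0,"dy": 0,"dz": 0,"ax": 0,"ay": 0,"az": 0,"hand": 85}
    - {"dx": 0,"dy": 0,"dz": 0,"ax": 0,"ay": 0,"az": 0,"hand": 85}
    - {"dx": 0,"dy": 0,"dz": -0.5,"ax": 0,"ay": 0,"az": 0,"hand": 85}
    - {"dx": 0,"dy": 0,"dz": -0.7,"ax": 0,"ay": 0,"az": 0,"hand": 60}
    - {"dx": 0,"dy": 0,"dz": -0.7,"ax": 0,"ay": 0,"az": 0,"hand": 0}
    - {"dx": 0,"dy": -0.6,"dz": 0,"ax": 0,"ay": 0,"az": 0,"hand": 0}
    - {"dx": 0.3,"dy": -0.6,"dz": 0,"ax": 0,"ay": 0,"az": 0,"hand": 0}

```text
time: 19.7
tcp_pos: [0.4956, 0.2245, 0.1408]
tool_rot: [-0.005, 1.0, 0.001, 0.002]
force: [-0.0, -0.3, -0.6]
width: 0.0579
grasp_force: 0.0
```

arm_command:
  rows:
    - {"dx": 0.6,"dy": -0.6,"dz": 0,"ax": 0,"ay": 0,"az": 0,"hand": 0}
    - {"dx": 0.6,"dy": 0,"dz": 0,"ax": 0,"ay": 0,"az": 0,"hand": 0}
    - {"dx": 0.6,"dy": 0,"dz": 0,"ax": 0,"ay": 0,"az": 0,"hand": 0}
    - {"dx": 0.6,"dy": 0,"dz": 0,"ax": 0,"ay": 0,"az": 0,"hand": 0}
    - {"dx": 0.2,"dy": 0,"dz": 0,"ax": 0,"ay": 0,"az": 0,"hand": 0}
    - {"dx": 0,"dy": 0,"dz": 0,"ax": 0,"ay": 0,"az": 0,"hand": 0}

```text
time: 20.3
tcp_pos: [0.3647, 0.1939, 0.1401]
tool_rot: [-0.005, 1.0, 0.001, 0.002]
force: [0.2, -0.6, 0.1]
width: 0.0098
grasp_force: 0.0
```

```bash
python3 go.py 361 205 48 90.5; python3 - <<'E'
from meas import *
c=cap('scene');P=cloud(c);h=cv2.cvtColor(c['image'],cv2.COLOR_RGB2HSV).astype(int);z=P[...,2]
for cx in(.59,.51):
    b=(h[...,1]<50)&(h[...,2]>150)&(z>.09)&(z<.13)&(abs(P[...,1]-.284)<.025)&(abs(P[...,0]-cx)<.02)
    print('cap z',np.median(z[b]),P[b].mean(0),b.sum())
cv2.imwrite('pics/a7.png',cv2.resize(c['image'][150:320,240:440],(600,510))[:,:,::-1])
E
```

```text
t 20.3 tcp [364.7 193.9 140.1] yaw 90.5 q [ 0.43 -0.47  2.06 -0.    1.55 -1.15] F [ 0.2 -0.6  0.1] w 9.8
turn units [0.014 0.039 0.009] shift units [0.07 0.22 1.84]
cap z 0.10206025832744081 [0.5928215  0.28519756 0.10149366] 242
cap z 0.10173410814119754 [0.51349293 0.28531368 0.10152571] 230
```

View pics/a7.png

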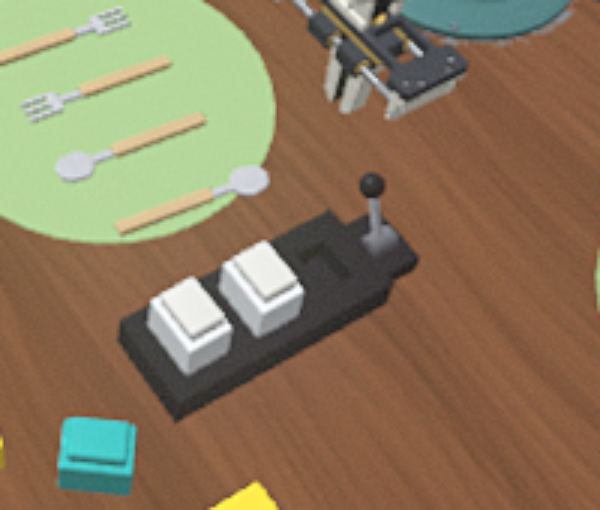

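Both lights are flush (cap tops at 102 mm), at (190,325) and (262,287). The lever is off at (372,185). Now I'll lower beside it and push it toward +y.

arm_command:
  rows:
    - {"dx": 0.07,"dy": 0.1,"dz": 0.4,"ax": 0,"ay": 0,"az": 0,"hand": 0}
    - {"dx": 0,"dy": 0,"dz": 0.5,"ax": 0,"ay": 0,"az": 0,"hand": 0}
    - {"dx": 0,"dy": 0,"dz": 0.5,"ax": 0,"ay": 0,"az": 0,"hand": 0}
    - {"dx": 0,"dy": 0,"dz": 0.4,"ax": 0,"ay": 0,"az": 0,"hand": 0}
    - {"dx": 0,"dy": 0.2,"dz": 0,"ax": 0,"ay": 0,"az": 0,"hand": 0}
    - {"dx": 0,"dy": 0.2,"dz": 0,"ax": 0,"ay": 0,"az": 0,"hand": 0}
    - {"dx": 0,"dy": 0.2,"dz": 0,"ax": 0,"ay": 0,"az": 0,"hand": 0}
    - {"dx": 0,"dy": 0.2,"dz": 0,"ax": 0,"ay": 0,"az": 0,"hand": 0}

```text
time: 21.15
tcp_pos: [0.362, 0.24, 0.0509]
tool_rot: [-0.004, 1.0, 0.001, 0.002]
force: [-0.4, -1.6, 2.7]
width: 0.0004
grasp_force: 0.9
```

arm_command:
  rows:
    - {"dx": 0,"dy": 0.2,"dz": 0,"ax": 0,"ay": 0,"az": 0,"hand": 0}
    - {"dx": 0,"dy": 0.2,"dz": 0,"ax": 0,"ay": 0,"az": 0,"hand": 0}
    - {"dx": 0,"dy": 0,"dz": 0,"ax": 0,"ay": 0,"az": 0,"hand": 0}

```text
time: 21.45
tcp_pos: [0.361, 0.2599, 0.0497]
tool_rot: [-0.005, 1.0, 0.0, 0.001]
force: [-0.8, 0.7, 0.6]
width: 0.0008
grasp_force: 0.0
```

```bash
python3 go.py 361 290 48 90.5
```

```text
t 21.4 tcp [361.  259.9  49.7] yaw 90.6 q [ 0.57 -0.33  2.1  -0.    1.36 -1.01] F [-0.8  0.7  0.6] w 0.8
turn units [0.01  0.021 0.012] shift units [-0.01  0.6   0.03]
```

arm_command:
  rows:
    - {"dx": 0,"dy": 0.15,"dz": 0,"ax": 0,"ay": 0,"az": 0,"hand": 0}
    - {"dx": 0,"dy": 0.15,"dz": 0,"ax": 0,"ay": 0,"az": 0,"hand": 0}
    - {"dx": 0,"dy": 0.15,"dz": 0,"ax": 0,"ay": 0,"az": 0,"hand": 0}
    - {"dx": 0,"dy": 0.1,"dz": 0,"ax": 0,"ay": 0,"az": 0,"hand": 0}
    - {"dx": 0,"dy": 0.05,"dz": 0,"ax": 0,"ay": 0,"az": 0,"hand": 0}
    - {"dx": 0,"dy": 0,"dz": 0,"ax": 0,"ay": 0,"az": 0,"hand": 0}

```text
time: 22.05
tcp_pos: [0.3608, 0.2887, 0.0496]
tool_rot: [-0.004, 1.0, -0.0, 0.001]
force: [0.0, -2.6, 0.2]
width: 0.0005
grasp_force: 1.1
```

```bash
python3 go.py 361 290 48 90.5; cat > tip.py <<'E'
from meas import *
s=cap('scene');Q=cloud(s);h=s['image'].max(-1)
m=(h<75)&(Q[...,2]>.068)&(Q[...,2]<.11)&(abs(Q[...,0]-.361)<.02)&(Q[...,1]>.22)&(Q[...,1]<.36)
print('ball',m.sum(),np.median(Q[m],0)*1000,(Q[m].max(0)*1000).round(),(Q[m].min(0)*1000).round())
cv2.imwrite('pics/sw.png',cv2.resize(s['image'][180:260,320:420],(500,400))[:,:,::-1])
E
python3 tip.py
```

```text
t 22.1 tcp [360.8 288.7  49.6] yaw 90.5 q [ 0.62 -0.28  2.07 -0.    1.35 -0.96] F [ 0.  -2.6  0.2] w 0.5
turn units [-0.003  0.02   0.003] shift units [-0.    0.03  0.03]
ball 47 [363.68368678 319.09888904  90.52421683] [372. 328.  99.] [354. 309.  80.]
```

arm_command:
  rows:
    - {"dx": 0,"dy": 0.08,"dz": 0,"ax": 0,"ay": 0,"az": 0,"hand": 0}
    - {"dx": 0,"dy": 0.06,"dz": 0,"ax": 0,"ay": 0,"az": 0,"hand": 0}
    - {"dx": 0,"dy": 0,"dz": 0,"ax": 0,"ay": 0,"az": 0,"hand": 0}

```text
time: 22.4
tcp_pos: [0.3608, 0.29, 0.0493]
tool_rot: [-0.004, 1.0, -0.007, 0.0]
force: [-2.8, -61.8, 19.8]
width: 0.0005
grasp_force: 31.3
```

```bash
python3 go.py 361 290 48 90.5; python3 tip.py
```

```text
t 22.4 tcp [360.8 290.   49.3] yaw 90.4 q [ 0.63 -0.27  2.06 -0.01  1.36 -0.95] F [ -2.8 -61.8  19.8] w 0.5
turn units [-0.151  0.005 -0.011] shift units [-0.    0.    0.03]
ball 53 [363.86655769 320.1179776   92.34611189] [371. 328.  99.] [354. 308.  79.]
```

The lever is at its end stop. I'll back off, rise and head for spoon 1.

arm_command:
  rows:
    - {"dx": 0,"dy": -0.3,"dz": 0,"ax": 0,"ay": 0,"az": 0,"hand": 0}
    - {"dx": 0,"dy": -0.4,"dz": 0,"ax": 0,"ay": 0,"az": 0,"hand": 0}
    - {"dx": 0,"dy": -0.5,"dz": -0.4,"ax": 0,"ay": 0,"az": 0,"hand": 0}
    - {"dx": 0,"dy": -0.6,"dz": -0.6,"ax": 0,"ay": 0,"az": 0.77,"hand": 45}
    - {"dx": -0.6,"dy": -0.6,"dz": -0.6,"ax": 0,"ay": 0,"az": 0.77,"hand": 45}
    - {"dx": -0.7,"dy": -0.4,"dz": -0.2,"ax": 0,"ay": 0,"az": 0,"hand": 45}
    - {"dx": -0.7,"dy": 0,"dz": 0,"ax": 0,"ay": 0,"az": 0,"hand": 45}
    - {"dx": 0,"dy": 0,"dz": 0,"ax": 0,"ay": 0,"az": 0,"hand": 45}

```text
time: 23.25
tcp_pos: [0.4582, 0.1454, 0.1387]
tool_rot: [0.064, 0.998, 0.001, 0.001]
force: [-0.1, -0.1, -0.9]
width: 0.0358
grasp_force: 0.0
```

```bash
python3 tip.py; cat > cut.py <<'E'
import sys
from meas import *
import go
# measure the handles (table or tray height h mm) in the top view, head side from the grey blob nearest
def cut(roi=(205,180,345,285),h=.010,g=18,n=4):
    c=cap('top');v=cv2.cvtColor(c['image'],cv2.COLOR_RGB2HSV).astype(int);H,S,V=v[...,0],v[...,1],v[...,2]
    hd=[r for r in rect(c,(S<45)&(V>120),h-.004,roi,8,40) if r[5]<80]
    out=[]
    for r in rect(c,(H<25)&(S>80)&(V>150),h,roi,n,100):
        p=np.array(r[:2]);q=[np.array(k[:2]) for k in hd if 60<np.hypot(*(np.array(k[:2])-p))<115]
        a=np.radians(r[7]);d=np.array([np.cos(a),np.sin(a)])
        s=min(q,key=lambda k:abs(np.cross(k-p,d)))-p if q else d
        d=d*np.sign(s@d);gp=p+d*g
        print('handle',r[0],r[1],'len',r[5],'w',r[3],'dir',round(np.degrees(np.arctan2(d[1],d[0])),1),'grip',gp.round(1),'closing',round(r[7]-90,1),'head' if q else 'NOHEAD')
if __name__=='__main__':cut()
E
python3 cut.py; python3 go.py 498 136.4 60 82.8
```

```text
ball 49 [364.4154737  319.72546287  90.72232892] [371. 330. 101.] [352. 309.  80.]
handle 453.1 -40.0 len 107.2 w 13.9 dir -5.8 grip [471.  -41.8] closing 84.2 head
handle 522.8 -128.0 len 107.4 w 14.2 dir 175.3 grip [ 504.9 -126.5] closing 85.3 head
handle 465.6 47.1 len 107.1 w 13.9 dir -4.9 grip [483.5  45.6] closing 85.1 head
t 23.4 tcp [455.5 146.3 138.3] yaw 82.7 q [ 0.26 -0.3   1.94  0.    1.5  -1.19] F [-0.6 -0.6  0.1] w 42.5
turn units [ 0.01   0.009 -0.013] shift units [-0.87 -0.09  1.57]cut.py:12: DeprecationWarning: Arrays of 2-dimensional vectors are deprecated. Use arrays of 3-dimensional vectors instead. (deprecated in NumPy 2.0)
  s=min(q,key=lambda k:abs(np.cross(k-p,d)))-p if q else d
```

arm_command:
  rows:
    - {"dx": -0.45,"dy": -0.05,"dz": 0,"ax": 0,"ay": 0,"az": 0,"hand": 45}
    - {"dx": -0.42,"dy": -0.04,"dz": 0.3,"ax": 0,"ay": 0,"az": 0,"hand": 45}
    - {"dx": 0,"dy": 0,"dz": 0.6,"ax": 0,"ay": 0,"az": 0,"hand": 45}
    - {"dx": 0,"dy": 0,"dz": 0.6,"ax": 0,"ay": 0,"az": 0,"hand": 45}
    - {"dx": 0,"dy": 0,"dz": 0.6,"ax": 0,"ay": 0,"az": 0,"hand": 45}
    - {"dx": 0,"dy": 0,"dz": 0.3,"ax": 0,"ay": 0,"az": 0,"hand": 45}
    - {"dx": 0,"dy": 0,"dz": 0,"ax": 0,"ay": 0,"az": 0,"hand": 45}

```text
time: 24.05
tcp_pos: [0.4968, 0.1369, 0.0172]
tool_rot: [0.062, 0.998, 0.0, -0.0]
force: [0.1, -0.3, 1.1]
width: 0.0455
grasp_force: 0.0
```

```bash
python3 go.py 498 136.4 0 82.8; python3 - <<'E'
from meas import *
c=cap('scene');cv2.imwrite('pics/b1.png',cv2.resize(c['image'][170:250,240:340],(750,600),interpolation=cv2.INTER_CUBIC)[:,:,::-1])
E
```

```text
t 24.1 tcp [496.8 136.9  17.2] yaw 82.8 q [ 0.22 -0.12  1.99  0.    1.27 -1.23] F [ 0.1 -0.3  1.1] w 45.5
turn units [ 0.    -0.009  0.007] shift units [-0.03 -0.01  0.34]
```

View pics/b1.png

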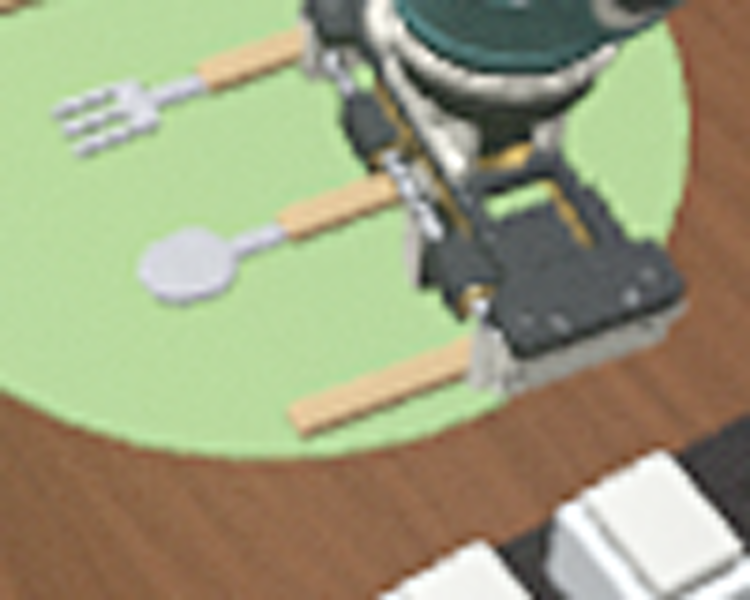

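arm_command:
  rows:
    - {"dx": 0,"dy": 0,"dz": 0.1,"ax": 0,"ay": 0,"az": 0,"hand": 45}
    - {"dx": 0,"dy": 0,"dz": 0.1,"ax": 0,"ay": 0,"az": 0,"hand": 45}
    - {"dx": 0,"dy": 0,"dz": 0.06,"ax": 0,"ay": 0,"az": 0,"hand": 45}
    - {"dx": 0,"dy": 0,"dz": 0,"ax": 0,"ay": 0,"az": 0,"hand": 45}

```text
time: 24.5
tcp_pos: [0.4982, 0.1366, 0.0056]
tool_rot: [0.063, 0.998, 0.0, 0.001]
force: [-0.1, 1.1, 0.2]
width: 0.0452
grasp_force: 0.0
```

arm_command:
  rows:
    - {"dx": 0,"dy": 0,"dz": 0.06,"ax": 0,"ay": 0,"az": 0,"hand": 45}
    - {"dx": 0,"dy": 0,"dz": 0,"ax": 0,"ay": 0,"az": 0,"hand": 45}

```text
time: 24.7
tcp_pos: [0.4982, 0.1366, 0.0025]
tool_rot: [0.063, 0.998, 0.0, 0.001]
force: [0.2, 0.2, -1.1]
width: 0.0449
grasp_force: 0.0
```

arm_command:
  rows:
    - {"dx": 0,"dy": 0,"dz": 0.05,"ax": 0,"ay": 0,"az": 0,"hand": 45}
    - {"dx": 0,"dy": 0,"dz": 0,"ax": 0,"ay": 0,"az": 0,"hand": 45}

```text
time: 24.9
tcp_pos: [0.4982, 0.1367, -0.0001]
tool_rot: [0.063, 0.998, 0.0, 0.001]
force: [-0.9, 0.3, 0.5]
width: 0.0453
grasp_force: 0.0
```

arm_command:
  rows:
    - {"dx": 0,"dy": 0,"dz": 0.05,"ax": 0,"ay": 0,"az": 0,"hand": 45}
    - {"dx": 0,"dy": 0,"dz": 0.05,"ax": 0,"ay": 0,"az": 0,"hand": 45}
    - {"dx": 0,"dy": 0,"dz": 0,"ax": 0,"ay": 0,"az": 0,"hand": 45}

```text
time: 25.2
tcp_pos: [0.4981, 0.1367, -0.0052]
tool_rot: [0.063, 0.998, 0.0, 0.001]
force: [0.5, 0.0, 0.3]
width: 0.0451
grasp_force: 0.0
```

arm_command:
  rows:
    - {"dx": 0,"dy": 0,"dz": 0.05,"ax": 0,"ay": 0,"az": 0,"hand": 45}
    - {"dx": 0,"dy": 0,"dz": 0.03,"ax": 0,"ay": 0,"az": 0,"hand": 45}
    - {"dx": 0,"dy": 0,"dz": 0,"ax": 0,"ay": 0,"az": 0,"hand": 45}

```text
time: 25.5
tcp_pos: [0.4982, 0.1367, -0.0091]
tool_rot: [0.063, 0.998, 0.0, 0.001]
force: [-0.8, -0.1, 0.2]
width: 0.045
grasp_force: 0.0
```

arm_command:
  rows:
    - {"dx": 0,"dy": 0,"dz": 0.03,"ax": 0,"ay": 0,"az": 0,"hand": 45}
    - {"dx": 0,"dy": 0,"dz": 0.03,"ax": 0,"ay": 0,"az": 0,"hand": 45}
    - {"dx": 0,"dy": 0,"dz": 0,"ax": 0,"ay": 0,"az": 0,"hand": 45}

```text
time: 25.8
tcp_pos: [0.4983, 0.1367, -0.012]
tool_rot: [0.063, 0.998, 0.0, 0.001]
force: [-0.0, 0.6, 0.1]
width: 0.0452
grasp_force: 0.0
```

arm_command:
  rows:
    - {"dx": 0,"dy": 0,"dz": 0.03,"ax": 0,"ay": 0,"az": 0,"hand": 45}
    - {"dx": 0,"dy": 0,"dz": 0,"ax": 0,"ay": 0,"az": 0,"hand": 45}

```text
time: 26.0
tcp_pos: [0.4982, 0.1367, -0.0135]
tool_rot: [0.063, 0.998, 0.0, 0.001]
force: [0.4, 0.5, 1.1]
width: 0.0451
grasp_force: 0.0
```

arm_command:
  rows:
    - {"dx": 0,"dy": 0,"dz": 0,"ax": 0,"ay": 0,"az": 0,"hand": 20}
    - {"dx": 0,"dy": 0,"dz": 0,"ax": 0,"ay": 0,"az": 0,"hand": 8}
    - {"dx": 0,"dy": 0,"dz": 0,"ax": 0,"ay": 0,"az": 0,"hand": 5}
    - {"dx": 0,"dy": 0,"dz": 0,"ax": 0,"ay": 0,"az": 0,"hand": 5}
    - {"dx": 0,"dy": 0,"dz": 0,"ax": 0,"ay": 0,"az": 0,"hand": 5}
  squeeze: 20

```text
time: 26.5
tcp_pos: [0.4984, 0.1367, -0.0132]
tool_rot: [0.063, 0.998, 0.0, 0.001]
force: [-1.0, -1.1, 0.8]
width: 0.0154
grasp_force: 19.9
```

arm_command:
  rows:
    - {"dx": 0,"dy": 0,"dz": -0.2,"ax": 0,"ay": 0,"az": 0,"hand": 5}
    - {"dx": 0,"dy": 0,"dz": -0.4,"ax": 0,"ay": 0,"az": 0,"hand": 5}
    - {"dx": 0,"dy": 0,"dz": -0.4,"ax": 0,"ay": 0,"az": 0,"hand": 5}

```text
time: 26.8
tcp_pos: [0.4981, 0.1367, 0.0378]
tool_rot: [0.063, 0.998, 0.0, 0.001]
force: [0.4, 0.0, -0.9]
width: 0.0159
grasp_force: 19.9
```

```bash
python3 go.py 633 -355 100 -3
```

```text
t 26.8 tcp [498.1 136.7  37.8] yaw 82.8 q [ 0.22 -0.14  1.97  0.    1.31 -1.23] F [ 0.4  0.  -0.9] w 15.9
turn units [1.900e-02 7.000e-03 1.716e+01] shift units [-9.68  3.21 -1.24]
```

arm_command:
  rows:
    - {"dx": 0,"dy": 0,"dz": -0.4,"ax": 0,"ay": 0,"az": 0.5,"hand": 5}
    - {"dx": 0,"dy": 0,"dz": -0.4,"ax": 0,"ay": 0,"az": 0.95,"hand": 5}
    - {"dx": 0,"dy": 0,"dz": -0.4,"ax": 0,"ay": 0,"az": 0.95,"hand": 5}
    - {"dx": 0,"dy": 0,"dz": 0,"ax": 0,"ay": 0,"az": 0.95,"hand": 5}
    - {"dx": 0,"dy": 0,"dz": 0,"ax": 0,"ay": 0,"az": 0.95,"hand": 5}
    - {"dx": 0,"dy": 0,"dz": 0,"ax": 0,"ay": 0,"az": 0.95,"hand": 5}
    - {"dx": 0,"dy": 0,"dz": 0,"ax": 0,"ay": 0,"az": 0.95,"hand": 5}
    - {"dx": 0,"dy": 0,"dz": 0,"ax": 0,"ay": 0,"az": 0.95,"hand": 5}

```text
time: 27.6
tcp_pos: [0.4981, 0.1366, 0.0975]
tool_rot: [0.368, 0.93, 0.001, 0.001]
force: [0.7, -0.9, -0.8]
width: 0.0157
grasp_force: 19.9
```

arm_command:
  rows:
    - {"dx": 0,"dy": 0,"dz": 0,"ax": 0,"ay": 0,"az": 0.95,"hand": 5}
    - {"dx": 0,"dy": 0,"dz": 0,"ax": 0,"ay": 0,"az": 0.95,"hand": 5}
    - {"dx": 0,"dy": 0,"dz": 0,"ax": 0,"ay": 0,"az": 0.95,"hand": 5}
    - {"dx": 0,"dy": 0,"dz": 0,"ax": 0,"ay": 0,"az": 0.95,"hand": 5}
    - {"dx": 0,"dy": 0,"dz": 0,"ax": 0,"ay": 0,"az": 0.95,"hand": 5}
    - {"dx": 0,"dy": 0,"dz": 0,"ax": 0,"ay": 0,"az": 0.95,"hand": 5}
    - {"dx": 0,"dy": 0,"dz": 0,"ax": 0,"ay": 0,"az": 0.95,"hand": 5}
    - {"dx": 0,"dy": 0,"dz": 0,"ax": 0,"ay": 0,"az": 0.95,"hand": 5}

```text
time: 28.4
tcp_pos: [0.4981, 0.1366, 0.0975]
tool_rot: [0.65, 0.76, 0.001, 0.001]
force: [0.1, -0.3, -0.6]
width: 0.0156
grasp_force: 19.9
```

arm_command:
  rows:
    - {"dx": 0,"dy": 0,"dz": 0,"ax": 0,"ay": 0,"az": 0.95,"hand": 5}
    - {"dx": 0,"dy": 0,"dz": 0,"ax": 0,"ay": 0,"az": 0.95,"hand": 5}
    - {"dx": -0.3,"dy": 0.1,"dz": 0,"ax": 0,"ay": 0,"az": 0.4,"hand": 5}
    - {"dx": -0.6,"dy": 0.2,"dz": 0,"ax": 0,"ay": 0,"az": 0,"hand": 5}
    - {"dx": -0.6,"dy": 0.2,"dz": 0,"ax": 0,"ay": 0,"az": 0,"hand": 5}
    - {"dx": -0.6,"dy": 0.2,"dz": 0,"ax": 0,"ay": 0,"az": 0,"hand": 5}
    - {"dx": -0.6,"dy": 0.2,"dz": 0,"ax": 0,"ay": 0,"az": 0,"hand": 5}
    - {"dx": -0.6,"dy": 0.2,"dz": 0,"ax": 0,"ay": 0,"az": 0,"hand": 5}

```text
time: 29.2
tcp_pos: [0.5468, -0.0317, 0.0976]
tool_rot: [0.722, 0.692, 0.001, 0.001]
force: [0.4, -0.0, -0.9]
width: 0.0162
grasp_force: 19.9
```

arm_command:
  rows:
    - {"dx": -0.6,"dy": 0.2,"dz": 0,"ax": 0,"ay": 0,"az": 0,"hand": 5}
    - {"dx": -0.6,"dy": 0.2,"dz": 0,"ax": 0,"ay": 0,"az": 0,"hand": 5}
    - {"dx": -0.6,"dy": 0.2,"dz": 0,"ax": 0,"ay": 0,"az": 0,"hand": 5}
    - {"dx": -0.6,"dy": 0.2,"dz": 0,"ax": 0,"ay": 0,"az": 0,"hand": 5}
    - {"dx": -0.6,"dy": 0.2,"dz": 0,"ax": 0,"ay": 0,"az": 0,"hand": 5}
    - {"dx": -0.6,"dy": 0.2,"dz": 0,"ax": 0,"ay": 0,"az": 0,"hand": 5}
    - {"dx": -0.6,"dy": 0.2,"dz": 0,"ax": 0,"ay": 0,"az": 0,"hand": 5}
    - {"dx": -0.6,"dy": 0.2,"dz": 0,"ax": 0,"ay": 0,"az": 0,"hand": 5}

```text
time: 30.0
tcp_pos: [0.6164, -0.275, 0.0975]
tool_rot: [0.722, 0.692, 0.001, 0.001]
force: [0.3, -0.2, -1.0]
width: 0.0156
grasp_force: 19.9
```

```bash
python3 go.py 632.4 -360 20 -3
```

```text
t 30.0 tcp [ 616.4 -275.    97.5] yaw -2.5 q [-0.46  0.16  1.57  0.    1.41 -0.42] F [ 0.3 -0.2 -1. ] w 15.6
turn units [ 0.025 -0.007  0.108] shift units [-1.68  0.41  1.55]
```

arm_command:
  rows:
    - {"dx": -0.56,"dy": 0.14,"dz": 0,"ax": 0,"ay": 0,"az": 0.1,"hand": 5}
    - {"dx": -0.56,"dy": 0.14,"dz": 0,"ax": 0,"ay": 0,"az": 0,"hand": 5}
    - {"dx": -0.56,"dy": 0.13,"dz": 0,"ax": 0,"ay": 0,"az": 0,"hand": 5}
    - {"dx": 0,"dy": 0,"dz": 0.5,"ax": 0,"ay": 0,"az": 0,"hand": 5}
    - {"dx": 0,"dy": 0,"dz": 0.5,"ax": 0,"ay": 0,"az": 0,"hand": 5}
    - {"dx": 0,"dy": 0,"dz": 0.5,"ax": 0,"ay": 0,"az": 0,"hand": 5}
    - {"dx": 0,"dy": 0,"dz": 0.3,"ax": 0,"ay": 0,"az": 0,"hand": 5}
    - {"dx": 0,"dy": 0,"dz": 0.1,"ax": 0,"ay": 0,"az": 0,"hand": 5}

```text
time: 30.8
tcp_pos: [0.6322, -0.3581, 0.0003]
tool_rot: [0.725, 0.689, 0.001, -0.001]
force: [-0.5, -1.0, -1.4]
width: 0.0157
grasp_force: 19.9
```

```bash
python3 go.py 632.4 -360 -3 -3
```

```text
t 30.8 tcp [ 6.322e+02 -3.581e+02  3.000e-01] yaw -3.0 q [-0.55  0.34  1.52  0.    1.28 -0.5 ] F [-0.5 -1.  -1.4] w 15.7
turn units [ 0.001 -0.019  0.01 ] shift units [-0.04  0.01  0.07]
```

arm_command:
  rows:
    - {"dx": -0.02,"dy": 0,"dz": 0.06,"ax": 0,"ay": 0,"az": 0,"hand": 5}
    - {"dx": 0,"dy": 0,"dz": 0,"ax": 0,"ay": 0,"az": 0,"hand": 30}
    - {"dx": 0,"dy": 0,"dz": 0,"ax": 0,"ay": 0,"az": 0,"hand": 30}
    - {"dx": 0,"dy": 0,"dz": 0,"ax": 0,"ay": 0,"az": 0,"hand": 30}
    - {"dx": 0,"dy": 0,"dz": -0.3,"ax": 0,"ay": 0,"az": 0,"hand": 30}
    - {"dx": 0,"dy": 0,"dz": -0.6,"ax": 0,"ay": 0,"az": 0,"hand": 30}
    - {"dx": 0,"dy": 0,"dz": -0.6,"ax": 0,"ay": 0,"az": 0,"hand": 45}
    - {"dx": 0,"dy": 0,"dz": -0.6,"ax": 0,"ay": 0,"az": 0,"hand": 45}

```text
time: 31.6
tcp_pos: [0.6326, -0.3595, 0.1065]
tool_rot: [0.725, 0.689, 0.001, 0.001]
force: [-1.1, -0.7, -0.0]
width: 0.0415
grasp_force: 0.0
```

arm_command:
  rows:
    - {"dx": 0.4,"dy": -0.2,"dz": 0,"ax": 0,"ay": 0,"az": -0.5,"hand": 45}
    - {"dx": 0.6,"dy": -0.25,"dz": 0,"ax": 0,"ay": 0,"az": -0.5,"hand": 45}
    - {"dx": 0.6,"dy": -0.25,"dz": 0,"ax": 0,"ay": 0,"az": -0.5,"hand": 45}
    - {"dx": 0.6,"dy": -0.25,"dz": 0,"ax": 0,"ay": 0,"az": -0.5,"hand": 45}
    - {"dx": 0.6,"dy": -0.25,"dz": 0,"ax": 0,"ay": 0,"az": 0,"hand": 45}
    - {"dx": 0.6,"dy": -0.1,"dz": 0,"ax": 0,"ay": 0,"az": 0,"hand": 45}
    - {"dx": 0.6,"dy": -0.1,"dz": 0,"ax": 0,"ay": 0,"az": 0,"hand": 45}
    - {"dx": 0.6,"dy": -0.1,"dz": 0,"ax": 0,"ay": 0,"az": 0,"hand": 45}

```text
time: 32.4
tcp_pos: [0.5406, -0.1337, 0.1053]
tool_rot: [0.662, 0.749, 0.001, 0.001]
force: [0.7, 1.5, 0.0]
width: 0.045
grasp_force: 0.0
```

```bash
python3 -W ignore cut.py; python3 go.py 483.5 45.6 60 85.1; python3 - <<'E'
from meas import *
c=cap('top')
cv2.imwrite('pics/b2.png',cv2.resize(c['image'][90:310,130:470],(794,514),interpolation=cv2.INTER_CUBIC)[:,:,::-1])
E
```

```text
handle 465.7 47.7 len 107.1 w 13.7 dir -5.4 grip [483.6  46. ] closing 84.6 head
handle 453.2 -39.5 len 107.2 w 13.6 dir -5.6 grip [471.1 -41.3] closing 84.4 head
t 32.5 tcp [ 539.7 -130.6  105.3] yaw 7.1 q [-0.28 -0.1   1.82  0.    1.42 -0.41] F [2.  1.8 0.4] w 45.4
turn units [  0.041   0.016 -15.6  ] shift units [1.42 3.41 0.91]
```

View pics/b2.png

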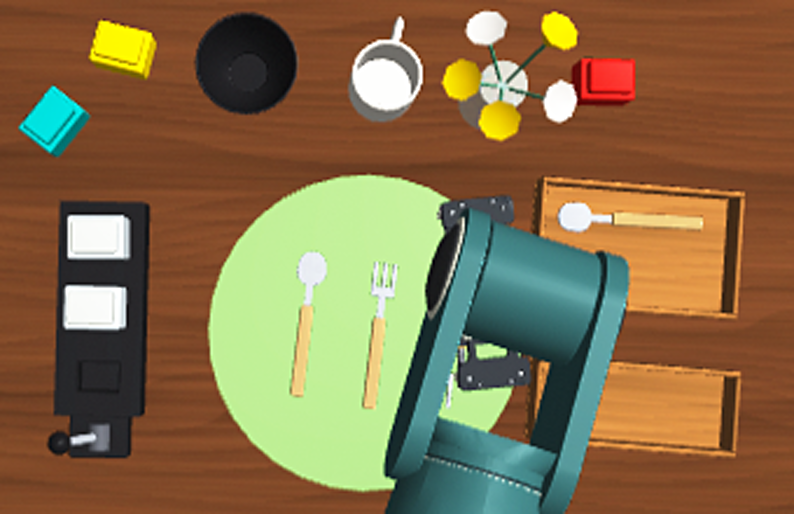

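Spoon 1 lies in the wide tray at (630,220), the lever is on at (60,440), and both lights are seated. Spoon 2 is next, at (305,325).

arm_command:
  rows:
    - {"dx": 0,"dy": 0,"dz": 0,"ax": 0,"ay": 0,"az": -0.6,"hand": 45}
    - {"dx": 0,"dy": 0,"dz": 0,"ax": 0,"ay": 0,"az": -1,"hand": 45}
    - {"dx": 0,"dy": 0,"dz": 0,"ax": 0,"ay": 0,"az": -1,"hand": 45}
    - {"dx": 0,"dy": 0,"dz": 0,"ax": 0,"ay": 0,"az": -1,"hand": 45}
    - {"dx": 0,"dy": 0,"dz": 0,"ax": 0,"ay": 0,"az": -1,"hand": 45}
    - {"dx": 0,"dy": 0,"dz": 0,"ax": 0,"ay": 0,"az": -1,"hand": 45}
    - {"dx": 0,"dy": 0,"dz": 0,"ax": 0,"ay": 0,"az": -1,"hand": 45}
    - {"dx": 0,"dy": 0,"dz": 0,"ax": 0,"ay": 0,"az": -1,"hand": 45}

```text
time: 33.3
tcp_pos: [0.5412, -0.1354, 0.1049]
tool_rot: [0.381, 0.925, 0.001, 0.001]
force: [-0.4, -1.1, 0.0]
width: 0.0449
grasp_force: 0.0
```

arm_command:
  rows:
    - {"dx": 0,"dy": 0,"dz": 0,"ax": 0,"ay": 0,"az": -1,"hand": 45}
    - {"dx": 0,"dy": 0,"dz": 0,"ax": 0,"ay": 0,"az": -1,"hand": 45}
    - {"dx": 0,"dy": 0,"dz": 0,"ax": 0,"ay": 0,"az": -1,"hand": 45}
    - {"dx": 0,"dy": 0,"dz": 0,"ax": 0,"ay": 0,"az": -1,"hand": 45}
    - {"dx": 0,"dy": 0,"dz": 0,"ax": 0,"ay": 0,"az": -1,"hand": 45}
    - {"dx": 0,"dy": 0,"dz": 0,"ax": 0,"ay": 0,"az": -1,"hand": 45}
    - {"dx": 0,"dy": 0,"dz": 0,"ax": 0,"ay": 0,"az": -1,"hand": 45}
    - {"dx": 0.2,"dy": 0.4,"dz": 0,"ax": 0,"ay": 0,"az": -0.9,"hand": 45}

```text
time: 34.1
tcp_pos: [0.5351, -0.115, 0.1047]
tool_rot: [0.047, 0.999, 0.0, 0.001]
force: [-0.2, 0.5, 0.5]
width: 0.045
grasp_force: 0.0
```

arm_command:
  rows:
    - {"dx": 0.24,"dy": 0.6,"dz": 0,"ax": 0,"ay": 0,"az": 0,"hand": 45}
    - {"dx": 0.24,"dy": 0.6,"dz": 0,"ax": 0,"ay": 0,"az": 0,"hand": 45}
    - {"dx": 0.24,"dy": 0.6,"dz": 0,"ax": 0,"ay": 0,"az": 0,"hand": 45}
    - {"dx": 0.24,"dy": 0.6,"dz": 0,"ax": 0,"ay": 0,"az": 0,"hand": 45}
    - {"dx": 0.24,"dy": 0.5,"dz": 0,"ax": 0,"ay": 0,"az": 0,"hand": 45}
    - {"dx": 0,"dy": 0,"dz": 0,"ax": 0,"ay": 0,"az": 0,"hand": 45}
    - {"dx": 0,"dy": 0,"dz": 0,"ax": 0,"ay": 0,"az": 0,"hand": 45}

```text
time: 34.8
tcp_pos: [0.489, 0.0366, 0.1047]
tool_rot: [0.047, 0.999, 0.0, 0.002]
force: [0.3, -0.2, -0.2]
width: 0.0447
grasp_force: 0.0
```

```bash
python3 -W ignore cut.py; python3 go.py 483.6 46 -13 84.7
```

```text
handle 522.9 -127.8 len 107.4 w 13.3 dir 174.8 grip [ 505.  -126.2] closing 84.8 head
t 34.9 tcp [489.   36.2 104.4] yaw 84.6 q [ 0.02 -0.25  1.96  0.    1.44 -1.45] F [ 0.3 -0.1 -0.3] w 45.0
turn units [ 0.007  0.034 -0.029] shift units [0.13 0.19 2.35]
```

arm_command:
  rows:
    - {"dx": 0.13,"dy": 0.19,"dz": 0,"ax": 0,"ay": 0.03,"az": 0,"hand": 45}
    - {"dx": 0,"dy": 0,"dz": 0.5,"ax": 0,"ay": 0,"az": 0,"hand": 45}
    - {"dx": 0,"dy": 0,"dz": 0.6,"ax": 0,"ay": 0,"az": 0,"hand": 45}
    - {"dx": 0,"dy": 0,"dz": 0.6,"ax": 0,"ay": 0,"az": 0,"hand": 45}
    - {"dx": 0,"dy": 0,"dz": 0.4,"ax": 0,"ay": 0,"az": 0,"hand": 45}
    - {"dx": 0,"dy": 0,"dz": 0.1,"ax": 0,"ay": 0,"az": 0,"hand": 45}
    - {"dx": 0,"dy": 0,"dz": 0,"ax": 0,"ay": 0,"az": 0,"hand": 45}

```text
time: 35.55
tcp_pos: [0.4827, 0.0467, -0.0065]
tool_rot: [0.048, 0.999, 0.0, -0.001]
force: [-0.2, -0.1, -0.2]
width: 0.045
grasp_force: 0.0
```

```bash
python3 go.py 483.6 46 -13 84.7
```

```text
t 35.5 tcp [482.7  46.7  -6.5] yaw 84.5 q [ 0.04 -0.16  2.07  0.    1.24 -1.43] F [-0.2 -0.1 -0.2] w 45.0
turn units [ 0.008 -0.022 -0.038] shift units [-0.02 -0.01  0.13]
```

arm_command:
  rows:
    - {"dx": -0.02,"dy": -0.01,"dz": 0.07,"ax": 0,"ay": 0,"az": 0,"hand": 45}
    - {"dx": 0,"dy": 0,"dz": 0.06,"ax": 0,"ay": 0,"az": 0,"hand": 45}
    - {"dx": 0,"dy": 0,"dz": 0,"ax": 0,"ay": 0,"az": 0,"hand": 20}
    - {"dx": 0,"dy": 0,"dz": 0,"ax": 0,"ay": 0,"az": 0,"hand": 5}
    - {"dx": 0,"dy": 0,"dz": 0,"ax": 0,"ay": 0,"az": 0,"hand": 5}
    - {"dx": 0,"dy": 0,"dz": 0,"ax": 0,"ay": 0,"az": 0,"hand": 5}
    - {"dx": 0,"dy": 0,"dz": 0,"ax": 0,"ay": 0,"az": 0,"hand": 5}
    - {"dx": 0,"dy": 0,"dz": 0,"ax": 0,"ay": 0,"az": 0,"hand": 5}

```text
time: 36.35
tcp_pos: [0.4839, 0.0463, -0.0127]
tool_rot: [0.048, 0.999, 0.0, -0.0]
force: [-1.2, -0.3, 1.9]
width: 0.0157
grasp_force: 20.0
```

arm_command:
  rows:
    - {"dx": 0,"dy": 0,"dz": -0.2,"ax": 0,"ay": 0,"az": 0,"hand": 5}
    - {"dx": 0,"dy": 0,"dz": -0.5,"ax": 0,"ay": 0,"az": 0,"hand": 5}
    - {"dx": 0,"dy": 0,"dz": -0.5,"ax": 0,"ay": 0,"az": 0.5,"hand": 5}
    - {"dx": 0,"dy": 0,"dz": -0.5,"ax": 0,"ay": 0,"az": 1,"hand": 5}
    - {"dx": 0,"dy": 0,"dz": -0.5,"ax": 0,"ay": 0,"az": 1,"hand": 5}
    - {"dx": 0,"dy": 0,"dz": 0,"ax": 0,"ay": 0,"az": 1,"hand": 5}
    - {"dx": 0,"dy": 0,"dz": 0,"ax": 0,"ay": 0,"az": 1,"hand": 5}
    - {"dx": 0,"dy": 0,"dz": 0,"ax": 0,"ay": 0,"az": 1,"hand": 5}

```text
time: 37.15
tcp_pos: [0.4839, 0.0462, 0.098]
tool_rot: [0.285, 0.958, 0.0, -0.0]
force: [-0.6, -0.7, -0.8]
width: 0.0159
grasp_force: 20.0
```

arm_command:
  rows:
    - {"dx": 0,"dy": 0,"dz": 0,"ax": 0,"ay": 0,"az": 1,"hand": 5}
    - {"dx": 0,"dy": 0,"dz": 0,"ax": 0,"ay": 0,"az": 1,"hand": 5}
    - {"dx": 0,"dy": 0,"dz": 0,"ax": 0,"ay": 0,"az": 1,"hand": 5}
    - {"dx": 0,"dy": 0,"dz": 0,"ax": 0,"ay": 0,"az": 1,"hand": 5}
    - {"dx": 0,"dy": 0,"dz": 0,"ax": 0,"ay": 0,"az": 1,"hand": 5}
    - {"dx": 0,"dy": 0,"dz": 0,"ax": 0,"ay": 0,"az": 1,"hand": 5}
    - {"dx": 0,"dy": 0,"dz": 0,"ax": 0,"ay": 0,"az": 1,"hand": 5}
    - {"dx": 0,"dy": 0,"dz": 0,"ax": 0,"ay": 0,"az": 1,"hand": 5}

```text
time: 37.95
tcp_pos: [0.4839, 0.0462, 0.0978]
tool_rot: [0.596, 0.803, 0.0, -0.0]
force: [0.1, -0.2, -0.6]
width: 0.0155
grasp_force: 20.0
```

```bash
python3 go.py 567 -328 90 -3
```

```text
t 38.0 tcp [483.9  46.2  97.8] yaw 16.8 q [ 0.04 -0.26  1.97  0.    1.43 -0.25] F [ 0.1 -0.2 -0.6] w 15.5
turn units [-3.000e-03 -1.100e-02  3.968e+00] shift units [-7.39  2.05  0.16]
```

arm_command:
  rows:
    - {"dx": 0,"dy": 0,"dz": 0,"ax": 0,"ay": 0,"az": 1,"hand": 5}
    - {"dx": 0,"dy": 0,"dz": 0,"ax": 0,"ay": 0,"az": 1,"hand": 5}
    - {"dx": 0,"dy": 0,"dz": 0,"ax": 0,"ay": 0,"az": 1,"hand": 5}
    - {"dx": 0,"dy": 0,"dz": 0,"ax": 0,"ay": 0,"az": 0.9,"hand": 5}
    - {"dx": -0.4,"dy": 0.11,"dz": 0,"ax": 0,"ay": 0,"az": 0,"hand": 5}
    - {"dx": -0.6,"dy": 0.17,"dz": 0,"ax": 0,"ay": 0,"az": 0,"hand": 5}
    - {"dx": -0.6,"dy": 0.17,"dz": 0,"ax": 0,"ay": 0,"az": 0,"hand": 5}
    - {"dx": -0.6,"dy": 0.17,"dz": 0,"ax": 0,"ay": 0,"az": 0,"hand": 5}

```text
time: 38.75
tcp_pos: [0.5103, -0.0662, 0.0978]
tool_rot: [0.722, 0.692, 0.0, -0.0]
force: [0.6, 0.4, -0.3]
width: 0.0158
grasp_force: 20.0
```

arm_command:
  rows:
    - {"dx": -0.6,"dy": 0.17,"dz": 0,"ax": 0,"ay": 0,"az": 0,"hand": 5}
    - {"dx": -0.6,"dy": 0.17,"dz": 0,"ax": 0,"ay": 0,"az": 0,"hand": 5}
    - {"dx": -0.6,"dy": 0.17,"dz": 0,"ax": 0,"ay": 0,"az": 0,"hand": 5}
    - {"dx": -0.6,"dy": 0.17,"dz": 0,"ax": 0,"ay": 0,"az": 0,"hand": 5}
    - {"dx": -0.6,"dy": 0.17,"dz": 0,"ax": 0,"ay": 0,"az": 0,"hand": 5}
    - {"dx": -0.6,"dy": 0.17,"dz": 0,"ax": 0,"ay": 0,"az": 0,"hand": 5}
    - {"dx": -0.6,"dy": 0.17,"dz": 0,"ax": 0,"ay": 0,"az": 0,"hand": 5}
    - {"dx": -0.6,"dy": 0.17,"dz": 0,"ax": 0,"ay": 0,"az": 0,"hand": 5}

```text
time: 39.55
tcp_pos: [0.568, -0.309, 0.0974]
tool_rot: [0.722, 0.692, 0.0, -0.0]
force: [0.9, 0.7, 0.2]
width: 0.0156
grasp_force: 20.0
```

```bash
python3 go.py 567 -328 -3 -3
```

```text
t 39.5 tcp [ 568.  -309.    97.4] yaw -2.5 q [-0.54  0.1   1.63  0.    1.41 -0.5 ] F [0.9 0.7 0.2] w 15.6
turn units [-0.006 -0.009  0.108] shift units [-0.38  0.    2.01]
```

arm_command:
  rows:
    - {"dx": -0.35,"dy": 0,"dz": 0,"ax": 0,"ay": 0,"az": 0.1,"hand": 5}
    - {"dx": 0,"dy": 0,"dz": 0.5,"ax": 0,"ay": 0,"az": 0,"hand": 5}
    - {"dx": 0,"dy": 0,"dz": 0.5,"ax": 0,"ay": 0,"az": 0,"hand": 5}
    - {"dx": 0,"dy": 0,"dz": 0.5,"ax": 0,"ay": 0,"az": 0,"hand": 5}
    - {"dx": 0,"dy": 0,"dz": 0.35,"ax": 0,"ay": 0,"az": 0,"hand": 5}
    - {"dx": 0,"dy": 0,"dz": 0.12,"ax": 0,"ay": 0,"az": 0,"hand": 5}
    - {"dx": 0,"dy": 0,"dz": 0,"ax": 0,"ay": 0,"az": 0,"hand": 5}

```text
time: 40.25
tcp_pos: [0.5668, -0.3249, -0.0019]
tool_rot: [0.725, 0.689, -0.0, -0.001]
force: [-0.2, 0.1, -0.9]
width: 0.0157
grasp_force: 20.0
```

arm_command:
  rows:
    - {"dx": 0,"dy": 0,"dz": 0,"ax": 0,"ay": 0,"az": 0,"hand": 30}
    - {"dx": 0,"dy": 0,"dz": 0,"ax": 0,"ay": 0,"az": 0,"hand": 30}
    - {"dx": 0,"dy": 0,"dz": 0,"ax": 0,"ay": 0,"az": 0,"hand": 30}
    - {"dx": 0,"dy": 0,"dz": -0.3,"ax": 0,"ay": 0,"az": 0,"hand": 30}
    - {"dx": 0,"dy": 0,"dz": -0.6,"ax": 0,"ay": 0,"az": 0,"hand": 30}
    - {"dx": 0,"dy": 0,"dz": -0.6,"ax": 0,"ay": 0,"az": 0,"hand": 45}
    - {"dx": 0,"dy": 0,"dz": -0.6,"ax": 0,"ay": 0,"az": 0,"hand": 45}
    - {"dx": 0,"dy": 0,"dz": 0,"ax": 0,"ay": 0,"az": -0.5,"hand": 45}

```text
time: 41.05
tcp_pos: [0.5688, -0.3262, 0.1099]
tool_rot: [0.71, 0.704, 0.001, 0.003]
force: [0.6, -0.5, 0.3]
width: 0.0443
grasp_force: 0.0
```

arm_command:
  rows:
    - {"dx": 0,"dy": 0,"dz": 0,"ax": 0,"ay": 0,"az": -1,"hand": 45}
    - {"dx": 0,"dy": 0,"dz": 0,"ax": 0,"ay": 0,"az": -1,"hand": 45}
    - {"dx": 0,"dy": 0,"dz": 0,"ax": 0,"ay": 0,"az": -1,"hand": 45}
    - {"dx": 0,"dy": 0,"dz": 0,"ax": 0,"ay": 0,"az": -1,"hand": 45}
    - {"dx": 0,"dy": 0,"dz": 0,"ax": 0,"ay": 0,"az": -1,"hand": 45}
    - {"dx": 0,"dy": 0,"dz": 0,"ax": 0,"ay": 0,"az": -1,"hand": 45}
    - {"dx": 0,"dy": 0,"dz": 0,"ax": 0,"ay": 0,"az": -1,"hand": 45}
    - {"dx": 0,"dy": 0,"dz": 0,"ax": 0,"ay": 0,"az": -1,"hand": 45}

```text
time: 41.85
tcp_pos: [0.5672, -0.3253, 0.1048]
tool_rot: [0.425, 0.905, 0.0, 0.0]
force: [0.2, 0.1, -0.1]
width: 0.0452
grasp_force: 0.0
```

arm_command:
  rows:
    - {"dx": 0,"dy": 0,"dz": 0,"ax": 0,"ay": 0,"az": -1,"hand": 45}
    - {"dx": 0,"dy": 0,"dz": 0,"ax": 0,"ay": 0,"az": -1,"hand": 45}
    - {"dx": 0,"dy": 0,"dz": 0,"ax": 0,"ay": 0,"az": -1,"hand": 45}
    - {"dx": 0,"dy": 0,"dz": 0,"ax": 0,"ay": 0,"az": -1,"hand": 45}
    - {"dx": 0,"dy": 0,"dz": 0,"ax": 0,"ay": 0,"az": -1,"hand": 45}
    - {"dx": 0,"dy": 0,"dz": 0,"ax": 0,"ay": 0,"az": -1,"hand": 45}
    - {"dx": 0,"dy": 0,"dz": 0,"ax": 0,"ay": 0,"az": -1,"hand": 45}
    - {"dx": 0,"dy": 0,"dz": 0,"ax": 0,"ay": 0,"az": -1,"hand": 45}

```text
time: 42.65
tcp_pos: [0.5672, -0.3253, 0.1049]
tool_rot: [0.089, 0.996, 0.0, 0.0]
force: [0.7, -0.3, -0.1]
width: 0.0452
grasp_force: 0.0
```

```bash
python3 -W ignore cut.py; python3 go.py 505 -126.2 100 84.8
```

```text
handle 453.1 -39.8 len 107.2 w 13.8 dir -5.5 grip [471.  -41.5] closing 84.5 head
handle 522.9 -127.8 len 107.4 w 13.3 dir 174.8 grip [ 505.  -126.2] closing 84.8 head
t 42.7 tcp [ 567.3 -325.3  104.8] yaw 80.1 q [-0.56  0.11  1.61  0.    1.42 -1.96] F [-1.  -0.1 -0.3] w 45.2
turn units [ 0.003  0.004 -0.947] shift units [1.6  3.85 0.1 ]
```

Fork 2 comes next, at grip point (505,-126), closing axis 84.8°.

arm_command:
  rows:
    - {"dx": 0,"dy": 0,"dz": 0,"ax": 0,"ay": 0,"az": -0.95,"hand": 45}
    - {"dx": 0.2,"dy": 0.45,"dz": 0,"ax": 0,"ay": 0,"az": 0,"hand": 45}
    - {"dx": 0.25,"dy": 0.6,"dz": 0,"ax": 0,"ay": 0,"az": 0,"hand": 45}
    - {"dx": 0.25,"dy": 0.6,"dz": 0,"ax": 0,"ay": 0,"az": 0,"hand": 45}
    - {"dx": 0.25,"dy": 0.6,"dz": 0,"ax": 0,"ay": 0,"az": 0,"hand": 45}
    - {"dx": 0.25,"dy": 0.6,"dz": 0,"ax": 0,"ay": 0,"az": 0,"hand": 45}
    - {"dx": 0.25,"dy": 0.6,"dz": 0,"ax": 0,"ay": 0,"az": 0,"hand": 45}
    - {"dx": 0.15,"dy": 0.4,"dz": 0,"ax": 0,"ay": 0,"az": 0,"hand": 45}

```text
time: 43.5
tcp_pos: [0.5061, -0.1241, 0.1048]
tool_rot: [0.05, 0.999, 0.0, 0.0]
force: [0.8, -0.9, -0.2]
width: 0.0453
grasp_force: 0.0
```

arm_command:
  rows:
    - {"dx": 0,"dy": 0,"dz": 0.5,"ax": 0,"ay": 0,"az": 0,"hand": 45}
    - {"dx": 0,"dy": 0,"dz": 0.5,"ax": 0,"ay": 0,"az": 0,"hand": 45}
    - {"dx": 0,"dy": 0,"dz": 0.5,"ax": 0,"ay": 0,"az": 0,"hand": 45}
    - {"dx": 0,"dy": 0,"dz": 0,"ax": 0,"ay": 0,"az": 0,"hand": 45}

```text
time: 43.9
tcp_pos: [0.5052, -0.1252, 0.0265]
tool_rot: [0.05, 0.999, 0.001, -0.002]
force: [0.6, -0.3, 0.2]
width: 0.0448
grasp_force: 0.0
```

```bash
python3 go.py 505 -126.2 -13 84.8
```

```text
t 43.9 tcp [ 505.2 -125.2   26.5] yaw 84.2 q [-0.29 -0.11  1.97  0.    1.29 -1.76] F [ 0.6 -0.3  0.2] w 44.8
turn units [ 0.018 -0.049 -0.118] shift units [ 0.   -0.02  0.79]
```

arm_command:
  rows:
    - {"dx": 0,"dy": -0.02,"dz": 0.4,"ax": 0,"ay": 0,"az": -0.1,"hand": 45}
    - {"dx": 0,"dy": 0,"dz": 0.3,"ax": 0,"ay": 0,"az": 0,"hand": 45}
    - {"dx": 0,"dy": 0,"dz": 0.09,"ax": 0,"ay": 0,"az": 0,"hand": 45}
    - {"dx": 0,"dy": 0,"dz": 0,"ax": 0,"ay": 0,"az": 0,"hand": 45}

```text
time: 44.3
tcp_pos: [0.5064, -0.1266, -0.0109]
tool_rot: [0.046, 0.999, 0.0, -0.001]
force: [-1.4, -0.3, 0.8]
width: 0.0448
grasp_force: 0.0
```

arm_command:
  rows:
    - {"dx": 0,"dy": 0,"dz": 0,"ax": 0,"ay": 0,"az": 0,"hand": 20}
    - {"dx": 0,"dy": 0,"dz": 0,"ax": 0,"ay": 0,"az": 0,"hand": 5}
    - {"dx": 0,"dy": 0,"dz": 0,"ax": 0,"ay": 0,"az": 0,"hand": 5}
    - {"dx": 0,"dy": 0,"dz": 0,"ax": 0,"ay": 0,"az": 0,"hand": 5}
    - {"dx": 0,"dy": 0,"dz": 0,"ax": 0,"ay": 0,"az": 0,"hand": 5}
    - {"dx": 0,"dy": 0,"dz": 0,"ax": 0,"ay": 0,"az": 0,"hand": 5}
    - {"dx": 0,"dy": 0,"dz": -0.2,"ax": 0,"ay": 0,"az": 0,"hand": 5}
    - {"dx": 0,"dy": 0,"dz": -0.5,"ax": 0,"ay": 0,"az": 0,"hand": 5}

```text
time: 45.1
tcp_pos: [0.5052, -0.1263, 0.0229]
tool_rot: [0.045, 0.999, 0.001, -0.002]
force: [0.4, -0.2, -0.9]
width: 0.0156
grasp_force: 20.0
```

arm_command:
  rows:
    - {"dx": 0,"dy": 0,"dz": -0.5,"ax": 0,"ay": 0,"az": 0.6,"hand": 5}
    - {"dx": 0,"dy": 0,"dz": -0.5,"ax": 0,"ay": 0,"az": 1,"hand": 5}
    - {"dx": 0,"dy": 0,"dz": -0.4,"ax": 0,"ay": 0,"az": 1,"hand": 5}
    - {"dx": 0,"dy": 0,"dz": 0,"ax": 0,"ay": 0,"az": 1,"hand": 5}
    - {"dx": 0,"dy": 0,"dz": 0,"ax": 0,"ay": 0,"az": 1,"hand": 5}
    - {"dx": 0,"dy": 0,"dz": 0,"ax": 0,"ay": 0,"az": 1,"hand": 5}
    - {"dx": 0,"dy": 0,"dz": 0,"ax": 0,"ay": 0,"az": 1,"hand": 5}
    - {"dx": 0,"dy": 0,"dz": 0,"ax": 0,"ay": 0,"az": 1,"hand": 5}

```text
time: 45.9
tcp_pos: [0.5065, -0.1267, 0.0945]
tool_rot: [0.37, 0.929, 0.0, -0.0]
force: [0.6, 0.5, -1.1]
width: 0.0155
grasp_force: 20.0
```

arm_command:
  rows:
    - {"dx": 0,"dy": 0,"dz": 0,"ax": 0,"ay": 0,"az": 1,"hand": 5}
    - {"dx": 0,"dy": 0,"dz": 0,"ax": 0,"ay": 0,"az": 1,"hand": 5}
    - {"dx": 0,"dy": 0,"dz": 0,"ax": 0,"ay": 0,"az": 1,"hand": 5}
    - {"dx": 0,"dy": 0,"dz": 0,"ax": 0,"ay": 0,"az": 1,"hand": 5}
    - {"dx": 0,"dy": 0,"dz": 0,"ax": 0,"ay": 0,"az": 1,"hand": 5}
    - {"dx": 0,"dy": 0,"dz": 0,"ax": 0,"ay": 0,"az": 1,"hand": 5}
    - {"dx": 0,"dy": 0,"dz": 0,"ax": 0,"ay": 0,"az": 1,"hand": 5}
    - {"dx": 0,"dy": 0,"dz": 0,"ax": 0,"ay": 0,"az": 1,"hand": 5}

```text
time: 46.7
tcp_pos: [0.5065, -0.1267, 0.0945]
tool_rot: [0.665, 0.747, 0.0, -0.0]
force: [0.3, 0.4, -1.3]
width: 0.0157
grasp_force: 20.0
```

```bash
python3 go.py 424 -359 90 -3.3
```

```text
t 46.7 tcp [ 506.5 -126.7   94.5] yaw 6.6 q [-0.29 -0.17  1.9   0.    1.41 -0.41] F [ 0.3  0.4 -1.3] w 15.7
turn units [-0.005 -0.01   1.977] shift units [-4.73 -1.38  0.09]
```

arm_command:
  rows:
    - {"dx": 0,"dy": 0,"dz": 0,"ax": 0,"ay": 0,"az": 1,"hand": 5}
    - {"dx": 0,"dy": 0,"dz": 0,"ax": 0,"ay": 0,"az": 0.98,"hand": 5}
    - {"dx": -0.5,"dy": -0.15,"dz": 0,"ax": 0,"ay": 0,"az": 0,"hand": 5}
    - {"dx": -0.6,"dy": -0.18,"dz": 0,"ax": 0,"ay": 0,"az": 0,"hand": 5}
    - {"dx": -0.6,"dy": -0.18,"dz": 0,"ax": 0,"ay": 0,"az": 0,"hand": 5}
    - {"dx": -0.6,"dy": -0.18,"dz": 0,"ax": 0,"ay": 0,"az": 0,"hand": 5}
    - {"dx": -0.6,"dy": -0.18,"dz": 0,"ax": 0,"ay": 0,"az": 0,"hand": 5}
    - {"dx": -0.6,"dy": -0.17,"dz": 0,"ax": 0,"ay": 0,"az": 0,"hand": 5}

```text
time: 47.5
tcp_pos: [0.4445, -0.2998, 0.0945]
tool_rot: [0.726, 0.688, 0.0, -0.0]
force: [-0.1, 0.1, -1.3]
width: 0.0159
grasp_force: 20.0
```

arm_command:
  rows:
    - {"dx": -0.6,"dy": -0.17,"dz": 0,"ax": 0,"ay": 0,"az": 0,"hand": 5}
    - {"dx": -0.5,"dy": -0.13,"dz": 0,"ax": 0,"ay": 0,"az": 0,"hand": 5}
    - {"dx": 0,"dy": 0,"dz": 0.4,"ax": 0,"ay": 0,"az": 0,"hand": 5}
    - {"dx": 0,"dy": 0,"dz": 0.4,"ax": 0,"ay": 0,"az": 0,"hand": 5}
    - {"dx": 0,"dy": 0,"dz": 0,"ax": 0,"ay": 0,"az": 0,"hand": 5}

```text
time: 48.0
tcp_pos: [0.426, -0.352, 0.0517]
tool_rot: [0.726, 0.688, -0.0, -0.002]
force: [-0.3, -0.8, -0.7]
width: 0.0158
grasp_force: 20.0
```

```bash
python3 go.py 424 -359 -2 -3.3
```

```text
t 48.0 tcp [ 426.  -352.    51.7] yaw -3.1 q [-0.74 -0.06  1.88  0.    1.33 -0.68] F [-0.3 -0.8 -0.7] w 15.8
turn units [-0.042 -0.037  0.034] shift units [-0.14 -0.03  1.07]
```

arm_command:
  rows:
    - {"dx": -0.14,"dy": -0.03,"dz": 0,"ax": -0.04,"ay": -0.03,"az": 0.03,"hand": 5}
    - {"dx": 0,"dy": 0,"dz": 0.4,"ax": 0,"ay": 0,"az": 0,"hand": 5}
    - {"dx": 0,"dy": 0,"dz": 0.4,"ax": 0,"ay": 0,"az": 0,"hand": 5}
    - {"dx": 0,"dy": 0,"dz": 0.2,"ax": 0,"ay": 0,"az": 0,"hand": 5}
    - {"dx": 0,"dy": 0,"dz": 0,"ax": 0,"ay": 0,"az": 0,"hand": 5}

```text
time: 48.5
tcp_pos: [0.4252, -0.3597, 0.0036]
tool_rot: [0.727, 0.687, 0.0, 0.001]
force: [-0.1, 0.0, -0.2]
width: 0.0156
grasp_force: 20.0
```

arm_command:
  rows:
    - {"dx": 0,"dy": 0,"dz": 0,"ax": 0,"ay": 0,"az": 0,"hand": 22}
    - {"dx": 0,"dy": 0,"dz": 0,"ax": 0,"ay": 0,"az": 0,"hand": 22}
    - {"dx": 0,"dy": 0,"dz": 0,"ax": 0,"ay": 0,"az": 0,"hand": 22}
    - {"dx": 0,"dy": 0,"dz": -0.2,"ax": 0,"ay": 0,"az": 0,"hand": 22}
    - {"dx": 0,"dy": 0,"dz": -0.5,"ax": 0,"ay": 0,"az": 0,"hand": 22}
    - {"dx": 0,"dy": 0,"dz": -0.6,"ax": 0,"ay": 0,"az": 0,"hand": 45}
    - {"dx": 0,"dy": 0,"dz": -0.6,"ax": 0,"ay": 0,"az": 0,"hand": 45}
    - {"dx": 0.3,"dy": 0,"dz": 0,"ax": 0,"ay": 0,"az": -0.6,"hand": 45}

```text
time: 49.3
tcp_pos: [0.4273, -0.3464, 0.1043]
tool_rot: [0.709, 0.705, 0.0, 0.005]
force: [0.6, -0.2, -0.6]
width: 0.0414
grasp_force: 0.0
```

arm_command:
  rows:
    - {"dx": 0,"dy": 0,"dz": 0,"ax": 0,"ay": 0,"az": -1,"hand": 45}
    - {"dx": 0,"dy": 0,"dz": 0,"ax": 0,"ay": 0,"az": -1,"hand": 45}
    - {"dx": 0,"dy": 0,"dz": 0,"ax": 0,"ay": 0,"az": -1,"hand": 45}
    - {"dx": 0,"dy": 0,"dz": 0,"ax": 0,"ay": 0,"az": -1,"hand": 45}
    - {"dx": 0,"dy": 0,"dz": 0,"ax": 0,"ay": 0,"az": -1,"hand": 45}
    - {"dx": 0,"dy": 0,"dz": 0,"ax": 0,"ay": 0,"az": -1,"hand": 45}
    - {"dx": 0,"dy": 0,"dz": 0,"ax": 0,"ay": 0,"az": -1,"hand": 45}
    - {"dx": 0,"dy": 0,"dz": 0,"ax": 0,"ay": 0,"az": -1,"hand": 45}

```text
time: 50.1
tcp_pos: [0.4261, -0.3446, 0.0999]
tool_rot: [0.423, 0.906, -0.0, 0.002]
force: [-0.5, -0.2, -0.8]
width: 0.0449
grasp_force: 0.0
```

arm_command:
  rows:
    - {"dx": 0,"dy": 0,"dz": 0,"ax": 0,"ay": 0,"az": -1,"hand": 45}
    - {"dx": 0,"dy": 0,"dz": 0,"ax": 0,"ay": 0,"az": -1,"hand": 45}
    - {"dx": 0,"dy": 0,"dz": 0,"ax": 0,"ay": 0,"az": -1,"hand": 45}
    - {"dx": 0,"dy": 0,"dz": 0,"ax": 0,"ay": 0,"az": -1,"hand": 45}
    - {"dx": 0,"dy": 0,"dz": 0,"ax": 0,"ay": 0,"az": -1,"hand": 45}
    - {"dx": 0,"dy": 0,"dz": 0,"ax": 0,"ay": 0,"az": -1,"hand": 45}
    - {"dx": 0,"dy": 0,"dz": 0,"ax": 0,"ay": 0,"az": -1,"hand": 45}
    - {"dx": 0,"dy": 0,"dz": 0,"ax": 0,"ay": 0,"az": -1,"hand": 45}

```text
time: 50.9
tcp_pos: [0.4261, -0.3446, 0.0999]
tool_rot: [0.088, 0.996, -0.001, 0.002]
force: [-0.5, -1.4, -0.3]
width: 0.0451
grasp_force: 0.0
```

```bash
python3 -W ignore cut.py; python3 go.py 471 -41.5 100 84.5
```

```text
handle 453.5 -39.9 len 107.9 w 13.5 dir -5.8 grip [471.4 -41.7] closing 84.2 head
t 51.0 tcp [ 426.1 -344.6   99.9] yaw 80.3 q [-0.73 -0.12  1.85  0.    1.41 -2.13] F [ 0.4 -0.5  0. ] w 45.3
turn units [-0.024  0.043 -0.847] shift units [-0.31  6.12 -0.  ]
```

arm_command:
  rows:
    - {"dx": 0,"dy": 0,"dz": 0,"ax": -0.02,"ay": 0.04,"az": -0.8,"hand": 45}
    - {"dx": 0,"dy": 0.4,"dz": 0,"ax": 0,"ay": 0,"az": 0,"hand": 45}
    - {"dx": -0.03,"dy": 0.6,"dz": 0,"ax": 0,"ay": 0,"az": 0,"hand": 45}
    - {"dx": -0.03,"dy": 0.6,"dz": 0,"ax": 0,"ay": 0,"az": 0,"hand": 45}
    - {"dx": -0.03,"dy": 0.6,"dz": 0,"ax": 0,"ay": 0,"az": 0,"hand": 45}
    - {"dx": -0.03,"dy": 0.6,"dz": 0,"ax": 0,"ay": 0,"az": 0,"hand": 45}
    - {"dx": -0.03,"dy": 0.6,"dz": 0,"ax": 0,"ay": 0,"az": 0,"hand": 45}
    - {"dx": -0.03,"dy": 0.6,"dz": 0,"ax": 0,"ay": 0,"az": 0,"hand": 45}

```text
time: 51.75
tcp_pos: [0.4568, -0.1456, 0.0998]
tool_rot: [0.056, 0.998, -0.0, 0.0]
force: [-0.3, -0.7, 0.3]
width: 0.045
grasp_force: 0.0
```

arm_command:
  rows:
    - {"dx": -0.03,"dy": 0.6,"dz": 0,"ax": 0,"ay": 0,"az": 0,"hand": 45}
    - {"dx": -0.03,"dy": 0.6,"dz": 0,"ax": 0,"ay": 0,"az": 0,"hand": 45}
    - {"dx": -0.03,"dy": 0.6,"dz": 0,"ax": 0,"ay": 0,"az": 0,"hand": 45}
    - {"dx": 0,"dy": 0.25,"dz": 0.3,"ax": 0,"ay": 0,"az": 0,"hand": 45}
    - {"dx": 0,"dy": 0,"dz": 0.5,"ax": 0,"ay": 0,"az": 0,"hand": 45}
    - {"dx": 0,"dy": 0,"dz": 0.5,"ax": 0,"ay": 0,"az": 0,"hand": 45}
    - {"dx": 0,"dy": 0,"dz": 0,"ax": 0,"ay": 0,"az": 0,"hand": 45}

```text
time: 52.45
tcp_pos: [0.4704, -0.0453, 0.0306]
tool_rot: [0.055, 0.998, 0.0, -0.003]
force: [-0.3, 0.1, 1.1]
width: 0.0448
grasp_force: 0.0
```

```bash
python3 go.py 471.2 -41.6 -13 84.4
```

```text
t 52.5 tcp [470.4 -45.3  30.6] yaw 83.7 q [-0.15 -0.23  2.06  0.    1.32 -1.61] F [-0.3  0.1  1.1] w 44.8
turn units [ 0.004 -0.062 -0.142] shift units [-0.01  0.07  0.87]
```

arm_command:
  rows:
    - {"dx": 0,"dy": 0.07,"dz": 0.4,"ax": 0,"ay": -0.03,"az": -0.12,"hand": 45}
    - {"dx": 0,"dy": 0,"dz": 0.35,"ax": 0,"ay": 0,"az": 0,"hand": 45}
    - {"dx": 0,"dy": 0,"dz": 0.12,"ax": 0,"ay": 0,"az": 0,"hand": 45}
    - {"dx": 0,"dy": 0,"dz": 0,"ax": 0,"ay": 0,"az": 0,"hand": 45}

```text
time: 52.85
tcp_pos: [0.4727, -0.0421, -0.0095]
tool_rot: [0.05, 0.999, 0.0, 0.001]
force: [0.3, 0.0, -0.1]
width: 0.045
grasp_force: 0.0
```

arm_command:
  rows:
    - {"dx": 0,"dy": 0,"dz": 0,"ax": 0,"ay": 0,"az": 0,"hand": 20}
    - {"dx": 0,"dy": 0,"dz": 0,"ax": 0,"ay": 0,"az": 0,"hand": 5}
    - {"dx": 0,"dy": 0,"dz": 0,"ax": 0,"ay": 0,"az": 0,"hand": 5}
    - {"dx": 0,"dy": 0,"dz": 0,"ax": 0,"ay": 0,"az": 0,"hand": 5}
    - {"dx": 0,"dy": 0,"dz": 0,"ax": 0,"ay": 0,"az": 0,"hand": 5}
    - {"dx": 0,"dy": 0,"dz": 0,"ax": 0,"ay": 0,"az": 0,"hand": 5}
    - {"dx": 0,"dy": 0,"dz": -0.2,"ax": 0,"ay": 0,"az": 0,"hand": 5}
    - {"dx": 0,"dy": 0,"dz": -0.5,"ax": 0,"ay": 0,"az": 0,"hand": 5}

```text
time: 53.65
tcp_pos: [0.4714, -0.0416, 0.0243]
tool_rot: [0.049, 0.999, 0.0, -0.001]
force: [-0.6, -0.3, -0.1]
width: 0.0157
grasp_force: 20.0
```

arm_command:
  rows:
    - {"dx": 0,"dy": 0,"dz": -0.5,"ax": 0,"ay": 0,"az": 0.6,"hand": 5}
    - {"dx": 0,"dy": 0,"dz": -0.5,"ax": 0,"ay": 0,"az": 1,"hand": 5}
    - {"dx": 0,"dy": 0,"dz": -0.4,"ax": 0,"ay": 0,"az": 1,"hand": 5}
    - {"dx": 0,"dy": 0,"dz": 0,"ax": 0,"ay": 0,"az": 1,"hand": 5}
    - {"dx": 0,"dy": 0,"dz": 0,"ax": 0,"ay": 0,"az": 1,"hand": 5}
    - {"dx": 0,"dy": 0,"dz": 0,"ax": 0,"ay": 0,"az": 1,"hand": 5}
    - {"dx": 0,"dy": 0,"dz": 0,"ax": 0,"ay": 0,"az": 1,"hand": 5}
    - {"dx": 0,"dy": 0,"dz": 0,"ax": 0,"ay": 0,"az": 1,"hand": 5}

```text
time: 54.45
tcp_pos: [0.4724, -0.0418, 0.0959]
tool_rot: [0.373, 0.928, 0.0, 0.001]
force: [0.0, 0.7, -0.5]
width: 0.0155
grasp_force: 20.0
```

arm_command:
  rows:
    - {"dx": 0,"dy": 0,"dz": 0,"ax": 0,"ay": 0,"az": 1,"hand": 5}
    - {"dx": 0,"dy": 0,"dz": 0,"ax": 0,"ay": 0,"az": 1,"hand": 5}
    - {"dx": 0,"dy": 0,"dz": 0,"ax": 0,"ay": 0,"az": 1,"hand": 5}
    - {"dx": 0,"dy": 0,"dz": 0,"ax": 0,"ay": 0,"az": 1,"hand": 5}
    - {"dx": 0,"dy": 0,"dz": 0,"ax": 0,"ay": 0,"az": 1,"hand": 5}
    - {"dx": 0,"dy": 0,"dz": 0,"ax": 0,"ay": 0,"az": 1,"hand": 5}
    - {"dx": 0,"dy": 0,"dz": 0,"ax": 0,"ay": 0,"az": 1,"hand": 5}
    - {"dx": 0,"dy": 0,"dz": 0,"ax": 0,"ay": 0,"az": 1,"hand": 5}

```text
time: 55.25
tcp_pos: [0.4724, -0.0418, 0.0958]
tool_rot: [0.668, 0.744, 0.001, 0.001]
force: [0.8, 0.6, -1.4]
width: 0.0155
grasp_force: 20.0
```

```bash
python3 go.py 399.5 -328.6 90 -3.3; cat > tr.py <<'E'
from meas import *
c=cap('top');v=cv2.cvtColor(c['image'],cv2.COLOR_RGB2HSV).astype(int);P=cloud(c)*1000;S,V=v[...,1],v[...,2]
# handles in trays: 16 mm floor+handle height; steel heads grey
for n,roi in(('wide',(358,165,447,228)),('narrow',(358,243,447,288))):
    q=P[roi[1]:roi[3],roi[0]:roi[2]];print(n,'steel',rect(c,(S<60)&(V>120),.012,roi,3,15))
    m=np.zeros(S.shape,bool);m[roi[1]:roi[3],roi[0]:roi[2]]=1
    print('  handles',rect(c,m&(abs(P[...,2]-16)<3.5)&(V>150),.016,roi,3,60))
    print('  handles by colour',rect(c,m&(v[...,0]<25)&(S>60)&(S<140)&(V>195),.016,roi,3,60))
E
python3 tr.py
```

```text
t 55.2 tcp [472.4 -41.8  95.8] yaw 6.1 q [-0.14 -0.29  2.    0.    1.43 -0.25] F [ 0.8  0.6 -1.4] w 15.5
turn units [0.024 0.    1.888] shift units [-5.81 -1.13  0.12]
wide steel [(562.9, -393.5, 'short', 33.7, 'long', 59.5, 'longdir', 91.4, 'px', [417.0, 209.0]), (634.8, -289.2, 'short', 31.0, 'long', 62.2, 'longdir', 91.5, 'px', [380.0, 183.0])]
  handles [(566.7, -317.2, 'short', 17.8, 'long', 124.7, 'longdir', 86.3, 'px', [389.0, 207.0]), (632.1, -375.6, 'short', 15.8, 'long', 107.8, 'longdir', 88.8, 'px', [411.0, 184.0])]
  handles by colour [(567.9, -313.2, 'short', 14.4, 'long', 116.4, 'longdir', 86.7, 'px', [388.0, 207.0]), (632.2, -377.0, 'short', 14.2, 'long', 105.0, 'longdir', 88.5, 'px', [411.0, 184.0])]
narrow steel [(428.7, -288.4, 'short', 27.9, 'long', 64.7, 'longdir', 91.3, 'px', [376.0, 256.0])]
  handles [(426.0, -363.4, 'short', 15.9, 'long', 132.3, 'longdir', 87.4, 'px', [406.0, 258.0])]
  handles by colour [(425.1, -377.2, 'short', 14.4, 'long', 104.7, 'longdir', 87.6, 'px', [410.0, 258.0])]
```

arm_command:
  rows:
    - {"dx": 0,"dy": 0,"dz": 0,"ax": 0.02,"ay": 0,"az": 1,"hand": 5}
    - {"dx": 0,"dy": 0,"dz": 0,"ax": 0,"ay": 0,"az": 0.88,"hand": 5}
    - {"dx": -0.5,"dy": -0.1,"dz": 0,"ax": 0,"ay": 0,"az": 0,"hand": 5}
    - {"dx": -0.6,"dy": -0.12,"dz": 0,"ax": 0,"ay": 0,"az": 0,"hand": 5}
    - {"dx": -0.6,"dy": -0.12,"dz": 0,"ax": 0,"ay": 0,"az": 0,"hand": 5}
    - {"dx": -0.6,"dy": -0.12,"dz": 0,"ax": 0,"ay": 0,"az": 0,"hand": 5}
    - {"dx": -0.6,"dy": -0.12,"dz": 0,"ax": 0,"ay": 0,"az": 0,"hand": 5}
    - {"dx": -0.6,"dy": -0.12,"dz": 0,"ax": 0,"ay": 0,"az": 0,"hand": 5}

```text
time: 56.1
tcp_pos: [0.4277, -0.2158, 0.0959]
tool_rot: [0.725, 0.689, 0.0, 0.0]
force: [0.6, -0.1, -0.9]
width: 0.0155
grasp_force: 20.0
```

arm_command:
  rows:
    - {"dx": -0.6,"dy": -0.12,"dz": 0,"ax": 0,"ay": 0,"az": 0,"hand": 5}
    - {"dx": -0.6,"dy": -0.12,"dz": 0,"ax": 0,"ay": 0,"az": 0,"hand": 5}
    - {"dx": -0.6,"dy": -0.12,"dz": 0,"ax": 0,"ay": 0,"az": 0,"hand": 5}
    - {"dx": -0.4,"dy": -0.07,"dz": 0,"ax": 0,"ay": 0,"az": 0,"hand": 5}
    - {"dx": 0,"dy": 0,"dz": 0.4,"ax": 0,"ay": 0,"az": 0,"hand": 5}
    - {"dx": 0,"dy": 0,"dz": 0.4,"ax": 0,"ay": 0,"az": 0,"hand": 5}
    - {"dx": 0,"dy": 0,"dz": 0,"ax": 0,"ay": 0,"az": 0,"hand": 5}

```text
time: 56.8
tcp_pos: [0.3998, -0.3227, 0.0532]
tool_rot: [0.725, 0.688, -0.0, -0.002]
force: [-0.5, -0.5, -0.5]
width: 0.0157
grasp_force: 20.0
```

```bash
python3 go.py 399 -328.6 7 -3.3
```

```text
t 56.8 tcp [ 399.8 -322.7   53.2] yaw -3.0 q [-0.73 -0.15  1.96  0.    1.34 -0.68] F [-0.5 -0.5 -0.5] w 15.7
turn units [-0.03  -0.026  0.062] shift units [-0.12 -0.01  0.92]
```

arm_command:
  rows:
    - {"dx": -0.12,"dy": -0.01,"dz": 0,"ax": -0.02,"ay": -0.02,"az": 0.06,"hand": 5}
    - {"dx": 0,"dy": 0,"dz": 0.4,"ax": 0,"ay": 0,"az": 0,"hand": 5}
    - {"dx": 0,"dy": 0,"dz": 0.3,"ax": 0,"ay": 0,"az": 0,"hand": 5}
    - {"dx": 0,"dy": 0,"dz": 0.14,"ax": 0,"ay": 0,"az": 0,"hand": 5}
    - {"dx": 0,"dy": 0,"dz": 0,"ax": 0,"ay": 0,"az": 0,"hand": 5}

```text
time: 57.3
tcp_pos: [0.3999, -0.3292, 0.0128]
tool_rot: [0.727, 0.686, -0.0, 0.001]
force: [-0.4, 0.3, -0.7]
width: 0.0153
grasp_force: 20.0
```

arm_command:
  rows:
    - {"dx": 0,"dy": 0,"dz": 0,"ax": 0,"ay": 0,"az": 0,"hand": 22}
    - {"dx": 0,"dy": 0,"dz": 0,"ax": 0,"ay": 0,"az": 0,"hand": 22}
    - {"dx": 0,"dy": 0,"dz": 0,"ax": 0,"ay": 0,"az": 0,"hand": 22}
    - {"dx": 0,"dy": 0,"dz": -0.2,"ax": 0,"ay": 0,"az": 0,"hand": 22}
    - {"dx": 0,"dy": 0,"dz": -0.5,"ax": 0,"ay": 0,"az": 0,"hand": 22}
    - {"dx": 0,"dy": 0,"dz": -0.6,"ax": 0,"ay": 0,"az": 0,"hand": 45}
    - {"dx": 0,"dy": 0,"dz": -0.6,"ax": 0,"ay": 0,"az": 0,"hand": 45}
    - {"dx": 0.5,"dy": 0,"dz": 0,"ax": 0,"ay": 0,"az": 0,"hand": 45}

```text
time: 58.1
tcp_pos: [0.4027, -0.3065, 0.1136]
tool_rot: [0.728, 0.685, 0.0, 0.005]
force: [-0.4, -0.0, 0.2]
width: 0.041
grasp_force: 0.0
```

arm_command:
  rows:
    - {"dx": 0.6,"dy": 0,"dz": 0,"ax": 0,"ay": 0,"az": 0,"hand": 45}
    - {"dx": 0.6,"dy": 0,"dz": 0,"ax": 0,"ay": 0,"az": 0,"hand": 45}
    - {"dx": 0.6,"dy": 0,"dz": 0,"ax": 0,"ay": 0,"az": 0,"hand": 45}
    - {"dx": 0.6,"dy": 0,"dz": 0,"ax": 0,"ay": 0,"az": 0,"hand": 45}
    - {"dx": 0.6,"dy": 0,"dz": 0,"ax": 0,"ay": 0,"az": 0,"hand": 45}
    - {"dx": 0.6,"dy": 0,"dz": 0,"ax": 0,"ay": 0,"az": 0,"hand": 45}
    - {"dx": 0.4,"dy": 0,"dz": 0,"ax": 0,"ay": 0,"az": 0,"hand": 45}
    - {"dx": 0,"dy": 0,"dz": 0,"ax": 0,"ay": 0,"az": 0,"hand": 45}

```text
time: 58.9
tcp_pos: [0.4134, -0.1029, 0.109]
tool_rot: [0.727, 0.687, 0.001, 0.002]
force: [-0.7, 0.1, -0.6]
width: 0.0451
grasp_force: 0.0
```

```bash
python3 tr.py; python3 tip.py; python3 - <<'E'
from meas import *
c=cap('top');s=cap('scene')
cv2.imwrite('pics/f.png',cv2.resize(c['image'][90:310,130:470],(794,514),interpolation=cv2.INTER_CUBIC)[:,:,::-1])
P=cloud(s);h=cv2.cvtColor(s['image'],cv2.COLOR_RGB2HSV).astype(int);z=P[...,2]
for cx in(.59,.51):
    b=(h[...,1]<50)&(h[...,2]>150)&(z>.09)&(z<.13)&(abs(P[...,1]-.284)<.025)&(abs(P[...,0]-cx)<.02)
    print('cap z',np.median(z[b]))
print(robot.state()['force'],robot.state()['time'])
E
```

```text
wide steel [(562.9, -393.5, 'short', 33.7, 'long', 59.5, 'longdir', 91.4, 'px', [417.0, 209.0]), (634.8, -289.2, 'short', 31.0, 'long', 62.2, 'longdir', 91.5, 'px', [380.0, 183.0])]
  handles [(567.7, -317.1, 'short', 16.5, 'long', 124.7, 'longdir', 86.3, 'px', [389.0, 206.0]), (632.3, -377.1, 'short', 15.9, 'long', 104.7, 'longdir', 88.3, 'px', [412.0, 184.0])]
  handles by colour [(632.5, -377.0, 'short', 13.7, 'long', 105.1, 'longdir', 88.3, 'px', [411.0, 184.0]), (567.9, -313.2, 'short', 14.0, 'long', 116.4, 'longdir', 86.7, 'px', [388.0, 207.0])]
narrow steel [(428.7, -288.4, 'short', 27.9, 'long', 64.7, 'longdir', 91.3, 'px', [376.0, 256.0]), (394.9, -397.3, 'short', 27.9, 'long', 62.1, 'longdir', 91.3, 'px', [419.0, 269.0])]
  handles [(425.0, -373.0, 'short', 16.9, 'long', 112.9, 'longdir', 87.6, 'px', [410.0, 258.0]), (400.2, -317.2, 'short', 15.8, 'long', 90.8, 'longdir', 86.9, 'px', [390.0, 266.0])]
  handles by colour [(425.2, -377.2, 'short', 14.3, 'long', 104.7, 'longdir', 87.6, 'px', [410.0, 258.0]), (399.0, -331.2, 'short', 14.5, 'long', 101.8, 'longdir', 87.0, 'px', [394.0, 267.0])]
ball 49 [363.76837397 319.95209575  90.0818257 ] [371. 328. 102.] [355. 309.  80.]
cap z 0.10178452940597837
cap z 0.10217210925334563
[ 0.63752539 -0.35209782  0.30455696] 59.1
```

View pics/f.png

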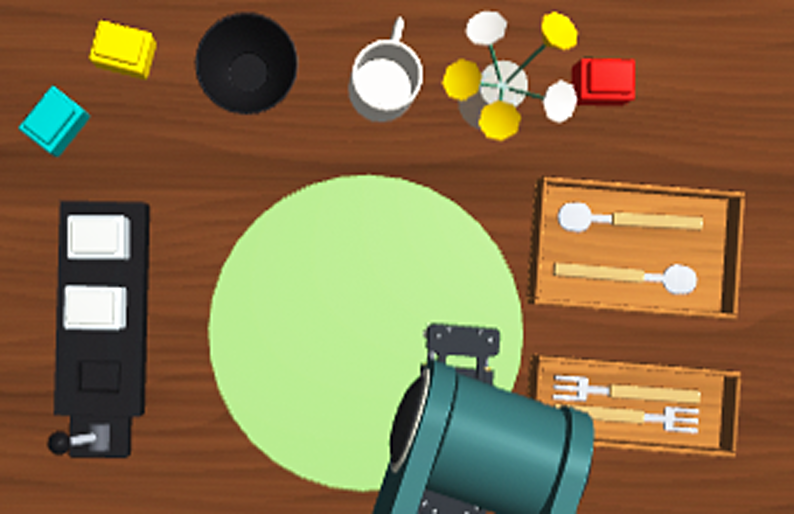

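The view shows both spoons flat in the wide tray, both forks flat in the narrow one at (630,390) and (630,415), both lights home, and the lever on at (60,440). The arm is clear, so I'm handing in.

```bash
python3 -c "
from rig import robot
print(robot.sign_off())"
```

```text
the job is handed in; nothing more can be done
None
```

I handed the job in at about 59 s: both lights are fully home in the dock, the switch is on, both spoons lie flat in the wide tray and both forks in the narrow one, and the vase, bowl and mug were left where they stood; no verdict came back.

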